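# Lock the crossover modules into the jig

### The arm

A 6-joint arm with a two-finger parallel gripper is mounted at the origin on the work surface. World frame = base frame: x ahead of the robot, y to its left, z up, the work surface at z = 0. Lengths are in m, angles in degrees, forces in N, time in s.
With the tool pointing down it reaches from about 0.3 to 0.75 m from the base axis. Payload 8.5 kg.
Tool frame: the origin (TCP) lies on the centre line of the jaws, within the pads' length; the fingertips stand 14 mm ahead of it and the grasp point (between the pads) lies 5 mm behind it; z points along the fingers, y is the direction in which the jaws open and shut (so a half turn about z gives the same grasp; the last joint's range is limited). The gripper opens to 85 mm and grips with 20 to 120 N. Pads are 22 mm wide; open, the fingers measure 114 mm over their backs; the gripper's body (76 mm by 85 mm) begins 54 mm behind the grasp point. The pads swing forward as they close: fully open they stand 13 mm farther back than shut.
Start: joints at [51.148, 21.807, 74.336, -0, 83.858, -12.336], TCP at [0.246, 0.492, 0.245] pointing down, gripper open.
Joint ranges: [-178.18, 178.18], [-50.72, 133.34], [12.68, 142.11], [-81.47, 261.47], [9.98, 163.14], [-165.26, 165.26]. Speed limits (degrees/s): [136.94, 136.94, 180, 180, 180, 180].

### API

Orientations are given as a 3x3 rotation matrix whose columns are the frame's x, y, z axes.
In Python, from rig import env, optics, order, finder gives the robot as it stands.
- The arm moves only by the tool play_rows, never from a script. Its argument "commands" is a list of rows, each an object of numbers: "grip": the closure, from -1 (fully open) to 1 (shut); "x", "y", "z": the shift along the tool's x, y, z in m; "rx", "ry", "rz": the turn, a rotation vector about the tool's x, y, z in rad. A call has 1 to 12 rows; each row shifts and turns the commanded pose from where the row before left it, along the tool's axes as they then stand; what a row does not reach is not made up. A row lasts 1/8 s, in which the tool goes at most 62.5 mm and 10.7 degrees, less where a joint would pass 70% of its speed; a pose out of reach is approached as far as the arm can. A call is refused whole if a number of a shift passes 0.0625 or a number of a turn 0.188, either way. A call with a gripper value outside its range is refused whole. The fingers move at their own pace and stop on an object; "squeeze" is the grip in N (left out, the last holds). Time passes only in rows, so rows that do not move let the fingers close. It gives the time, the measured TCP pose, the force and the opening at its end, in the units of the state.
- env.observe(): the state, without advancing time (a new reading comes with each control period).
- optics.get_image(name): name is "scene" or "top" or "wrist"; returns a dict with "color" (400x640x3 uint8, blue, green, red), "range_z" (400x640 float32, m along the optical axis (not along the pixel's ray), 0 where there is no reading), "fov_y" (degrees; the focal length in pixels is half the picture's height over the tangent of half this angle, whatever the lens; pixels are square), "cx", "cy" (the principal point, pixels), "cam_to_world" (4x4, takes a point from camera to world coordinates). Camera axes: x right, y down, z forward; pixel columns grow to the right and rows downward; lengths in m; the calibration is good to about 2 mm. A picture is of the moment at which its call begins.
- order.close_job(): hands the job in, once; it reports no verdict.
Trained networks look in the newest picture that a camera, given by its name, has taken for a name from the list of things; names that differ only in an ending like _2 or _b are one class to them, and where a whole thing is asked for, a point or a joint stands for the part that bears it (a point fixed in the world has none). Each returns a list of dicts, best first, with "conf" (0 to 1); they miss things now and then, are a little off and sometimes report something else, mostly with a low value. They report only what shows in the picture. A call takes as long as a camera call. They do not tell look-alikes from the thing itself.
- finder.boxes_of(camera, thing): "point" ([x, y, z] in m, in world coordinates, good to about 4 mm: the middle of the surface that is visible of it).
The state is a dict: "time_s": time; "q": joint angles; "qvel": joint speeds; "joint_efforts": joint torques, N m; "position": TCP position; "tool_rot": TCP orientation; "ft_force": force on the tool from outside, world axes, zero at the start; "wrist_torque": the same for the moment, N m; "grip_width": finger opening in m.
Only numpy, scipy, OpenCV 4.12 (cv2) and the standard library are available. Lean on these libraries where they do the work, as an engineer would, in place of code of your own. Each camera call takes 0.05 s, during which the arm holds its last target.

### The job

Get the crossover modules ready in the holding jig: put every stray coil left in the jig's lanes or on its roof into the red parts bin, draw each flat module towards the robot along its lane until it is fully home against the front stop (it is too wide to grasp, so press on its top and pull), and swing all three locking bars shut until each rests in its catch, those of empty lanes too. Leave everything else on the bench where it is.

Things in the scene. Friction and masses are not known exactly. Their poses are not given: they have to be found in the camera images.
- jig: Fixed plywood jig, base 270 x 396 mm. Origin: underside, middle of the front stop's inner face; x runs along the lanes, away from the stop, y left, z up. Lane centre lines at y +124, 0, -124 mm; lanes 100 wide, floor at height 12. Stop: x -20 to 0, top at 22. Rails 24 wide, tops at 17. Roof over x 190 to 245, at height 34 to 40. Heights from the bench, mm.
- bin: Open red plastic parts bin, fixed, 170 x 170 mm outside and 50 mm high, walls and floor 4 mm; origin at the centre of its underside. It stands to one side of the jig (left or right).
- carton: Open cardboard carton, fixed, 150 x 150 x 75 mm, on the other side of the jig; origin at the centre of its underside. Not part of the job.
- tweeter: Loose small aluminium dome tweeter standing on the jig's roof, 46 mm across, 25 mm high (origin: underside centre). Not part of the job: leave it there.
- capacitor: Loose yellow capacitor can standing on the jig's roof, 32 mm across, 36 mm high (origin: underside centre). Not part of the job: leave it there.
- catch1 (a point): Catch of the left lane: dark steel jaw on its right rail, open to the rear, which receives the bar's tip. This point is where the tip's centre line rests (jig x 97 mm, height 23.5 mm). The jaw spans jig x 79 to 105 mm, its top at height 34 mm.
- module1: Loose flat black module with a clear flat top in the left lane: 90 mm along the lane (its x), 97 across, 14 thick, 0.15 to 0.31 kg; origin: underside centre. Starts at the rear, back edge under the roof; home = front edge on the stop (origin at jig x 45). Slides easily (friction 0.2 to 0.3); fingertips grip its top well: pressing 5 to 20 N is enough to drag it. May be absent (None).
- coil1: Loose coil: square black bobbin, copper winding, 40 x 40 mm, 36 mm high, 0.08 to 0.15 kg; origin: underside centre, z along its height, x and y square to its sides. Starts standing in the front part of the left lane, turned any way. May be absent (None).
- bar1 (a joint): Angle of the left lane's flat bar (115 x 8 mm, height 19.5 to 27.5), level swing about a pivot at jig x 97 mm, 57 mm left of the lane's centre line. 0.1 = straight to the rear; grows clockwise seen from above, over the lane; 1.671 = closed (a stop), square across, 3 mm behind a home module, tip in the catch. Stiff hinge (0.06 N m), stays put. A module not home blocks it.
- bar1_peg (a point): Centre of the top of the round black upright peg by which the left lane's bar is swung: 14 mm across, 36 mm tall above the bar (top at height 63.5 mm), 55 mm from the pivot.
- catch2 (a point): Catch of the middle lane: dark steel jaw on its right rail, open to the rear, which receives the bar's tip. This point is where the tip's centre line rests (jig x 97 mm, height 23.5 mm). The jaw spans jig x 79 to 105 mm, its top at height 34 mm.
- module2: Loose flat black module with a clear flat top in the middle lane: 90 mm along the lane (its x), 97 across, 14 thick, 0.15 to 0.31 kg; origin: underside centre. Starts at the rear, back edge under the roof; home = front edge on the stop (origin at jig x 45). Slides easily (friction 0.2 to 0.3); fingertips grip its top well: pressing 5 to 20 N is enough to drag it. May be absent (None).
- coil2: Loose coil: square black bobbin, copper winding, 40 x 40 mm, 36 mm high, 0.08 to 0.15 kg; origin: underside centre, z along its height, x and y square to its sides. Starts standing in the front part of the middle lane, turned any way. May be absent (None).
- bar2 (a joint): Angle of the middle lane's flat bar (115 x 8 mm, height 19.5 to 27.5), level swing about a pivot at jig x 97 mm, 57 mm left of the lane's centre line. 0.1 = straight to the rear; grows clockwise seen from above, over the lane; 1.671 = closed (a stop), square across, 3 mm behind a home module, tip in the catch. Stiff hinge (0.06 N m), stays put. A module not home blocks it.
- bar2_peg (a point): Centre of the top of the round black upright peg by which the middle lane's bar is swung: 14 mm across, 36 mm tall above the bar (top at height 63.5 mm), 55 mm from the pivot.
- catch3 (a point): Catch of the right lane: dark steel jaw on its right rail, open to the rear, which receives the bar's tip. This point is where the tip's centre line rests (jig x 97 mm, height 23.5 mm). The jaw spans jig x 79 to 105 mm, its top at height 34 mm.
- module3: Loose flat black module with a clear flat top in the right lane: 90 mm along the lane (its x), 97 across, 14 thick, 0.15 to 0.31 kg; origin: underside centre. Starts at the rear, back edge under the roof; home = front edge on the stop (origin at jig x 45). Slides easily (friction 0.2 to 0.3); fingertips grip its top well: pressing 5 to 20 N is enough to drag it. May be absent (None).
- coil3: Loose coil: square black bobbin, copper winding, 40 x 40 mm, 36 mm high, 0.08 to 0.15 kg; origin: underside centre, z along its height, x and y square to its sides. Starts standing in the front part of the right lane, turned any way. May be absent (None).
- bar3 (a joint): Angle of the right lane's flat bar (115 x 8 mm, height 19.5 to 27.5), level swing about a pivot at jig x 97 mm, 57 mm left of the lane's centre line. 0.1 = straight to the rear; grows clockwise seen from above, over the lane; 1.671 = closed (a stop), square across, 3 mm behind a home module, tip in the catch. Stiff hinge (0.06 N m), stays put. A module not home blocks it.
- bar3_peg (a point): Centre of the top of the round black upright peg by which the right lane's bar is swung: 14 mm across, 36 mm tall above the bar (top at height 63.5 mm), 55 mm from the pivot.
- coil4: A fourth loose coil, the same as coil1; it starts standing on the middle of the jig's roof. May be absent (None).
Mind the look-alikes: they are no part of the job. What is shaped like the coil1 but blue or purple is not meant. What is shaped like the module3 but yellow is not meant.

How it is judged:
By the outcome, as a careful person would: the job done as asked, in the order asked, and still so for the second after the job is handed in, with the robot touching nothing.
Of module1, module2, module3 only 2 to 3 are there at a start; the rules pass over those that are not, and their reading is None.
Of coil1, coil2, coil3, coil4 only 2 to 4 are there at a start; the rules pass over those that are not, and their reading is None.
At some moment in a run one of coil1, coil2, coil3 may be knocked a few centimetres aside while the robot is not near it.
Once in a run the grip may slacken for a moment while it holds something.
It also fails if it takes over 208 s, if anything falls off the work surface, if the arm or the gripper's body presses on something with over 40 N, if the wrist force passes 120 N, or if a joint passes its speed limit or range.

## Working session

There is one attempt and no reset: what is moved stays moved. The work goes in short steps, Python scripts to look and compute and a tool call to move; the robot and the scene stay as the last step left them, time stands still between calls to the robot, and variables do not carry over. Pictures are saved under pics/ and viewed, and the job is handed in when it is done.

Besides the shell and the picture viewer there is one more tool, called after "Emit:" by a JSON object that holds its "api" and its "payload", one argument or row to a line. play_rows: Moves the arm, as the interface text tells. Its arguments: {"type":"object","properties":{"commands":{"type":"array"},"squeeze":{"type":"number"}},"required":["commands"]}

```bash
ls; mkdir -p pics; cat > h.py <<'E'
import numpy as np, cv2
from rig import env, optics, order, finder
def snap(n,f=None):
    im=optics.get_image(n)
    if f: cv2.imwrite('pics/'+f,im['color'])
    return im
def cloud(im):
    z=im['range_z'];h,w=z.shape
    f=h/2/np.tan(np.radians(im['fov_y'])/2)
    v,u=np.mgrid[0:h,0:w]
    p=np.stack([(u-im['cx'])/f*z,(v-im['cy'])/f*z,z,np.ones_like(z)],-1)
    P=(p@np.array(im['cam_to_world']).T)[...,:3]
    P[z==0]=np.nan
    return P
E
python3 - <<'E'
from h import *
np.set_printoptions(precision=4,suppress=True)
s=env.observe();print(s['time_s'],s['position'],s['tool_rot'],s['ft_force'],s['grip_width'])
for n in ['scene','top','wrist']:
    im=snap(n,n+'0.png');print(n,np.array(im['cam_to_world']),im['fov_y'],im['cx'],im['cy'])
for t in ['jig','bin','carton','tweeter','capacitor','module1','coil1','bar1','bar1_peg','catch1']:
    print(t,[(np.round(d['point'],3).tolist(),round(d['conf'],2)) for d in finder.boxes_of('top',t)])
E
```

```text
pics
0.0 [0.2454 0.4919 0.2447] [[-0.8948  0.4465 -0.0009]
 [ 0.4465  0.8948 -0.0011]
 [ 0.0003 -0.0014 -1.    ]] [-0.2908 -1.3729 -0.1092] 0.08539680750456581
scene [[ 0.5156  0.6268 -0.5842  1.1953]
 [ 0.8568 -0.3841  0.344  -0.3889]
 [-0.0088 -0.6779 -0.7351  0.8753]
 [ 0.      0.      0.      1.    ]] 48.78640017437603 320.22107905581674 201.07529017338499
top [[ 0.0225 -0.9895  0.1425  0.384 ]
 [-0.9997 -0.0211  0.0111 -0.0071]
 [-0.008  -0.1427 -0.9897  1.0229]
 [ 0.      0.      0.      1.    ]] 55.90771802545958 321.84934884957977 204.04551820890933
wrist [[ 0.4471  0.8552  0.2622  0.1786]
 [ 0.8945 -0.427  -0.1324  0.5246]
 [-0.0013  0.2937 -0.9559  0.3754]
 [ 0.      0.      0.      1.    ]] 67.59063382311112 319.8529665258746 203.84145936115817
jig [([0.554, -0.038, 0.017], 0.56), ([0.689, -0.152, 0.059], 0.48)]
bin [([0.543, 0.399, 0.008], 0.72), ([0.554, -0.032, 0.014], 0.35)]
carton [([0.516, -0.402, 0.005], 0.82)]
tweeter [([0.687, -0.152, 0.061], 0.76)]
capacitor [([0.668, 0.099, 0.072], 0.54)]
module1 [([0.768, 0.297, 0.012], 0.92), ([0.622, -0.028, 0.022], 0.86), ([0.338, -0.325, 0.014], 0.76), ([0.629, -0.15, 0.021], 0.72), ([0.62, 0.093, 0.024], 0.59), ([0.546, 0.398, 0.005], 0.44)]
coil1 [([0.305, 0.173, 0.038], 0.84), ([0.516, 0.102, 0.049], 0.59), ([0.516, -0.011, 0.047], 0.54)]
bar1 [([0.544, 0.403, 0.006], 0.72), ([0.612, -0.093, 0.027], 0.66), ([0.603, 0.156, 0.029], 0.54)]
bar1_peg [([0.604, 0.156, 0.025], 0.49)]
catch1 [([0.55, -0.038, 0.016], 0.97)]
```

View pics/top0.png

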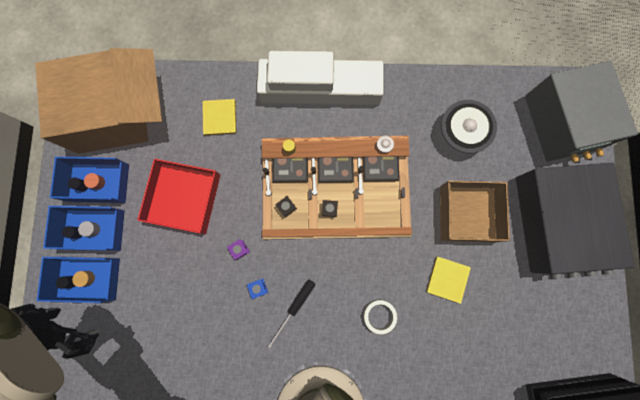

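View pics/scene0.png

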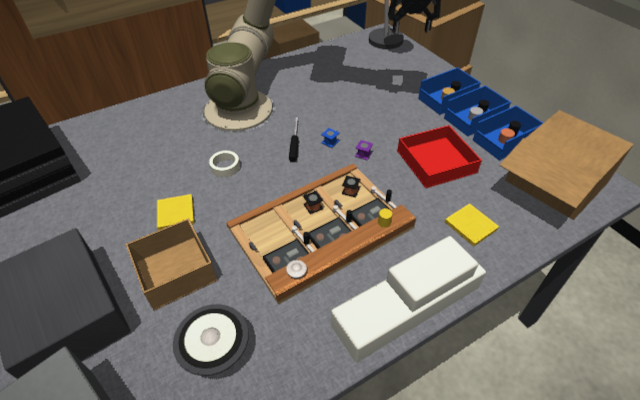

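```bash
python3 - <<'E'
from h import *
im=snap('top');c=im['color'][130:246,225:425]
cv2.imwrite('pics/crop0.png',cv2.resize(c,None,fx=4,fy=4,interpolation=cv2.INTER_CUBIC))
P=cloud(im);np.save('P0.npy',P)
np.set_printoptions(precision=3,suppress=True)
Z=P[...,2]
m=(P[...,0]>.38)&(P[...,0]<.8)&(abs(P[...,1])<.26)
roof=m&(Z>.034)&(Z<.045)&(P[...,0]>.6)
cc=lambda k:P[k][:,:2]
pr=cc(roof); print(len(pr)); print(cv2.minAreaRect((pr*1000).astype(np.float32)), np.median(Z[roof]))
jig=m&(Z>.009)
n,l,st,ce=cv2.connectedComponentsWithStats(jig.astype(np.uint8))
k=1+np.argmax(st[1:,4]);print(cv2.minAreaRect((cc(l==k)*1000).astype(np.float32)),st[k])
print('bench',np.nanmedian(P[250:300,250:300,2]))
for c0 in [(286,206),(329,208),(289,145),(385,144)]:
    u,v=c0; print(c0,P[v,u])
E
```

```text
2605
((659.8582763671875, -27.531112670898438), (101.45801544189453, 396.6712341308594), 2.4123709201812744) 0.040732889080762225
((574.3355712890625, -30.871475219726562), (271.3545837402344, 397.0611877441406), 2.1436452865600586) [  261   136   151   104 14682]
bench 0.001163664963379718
(286, 206) [0.517 0.097 0.048]
(329, 208) [ 0.514 -0.015  0.048]
(289, 145) [0.673 0.092 0.076]
(385, 144) [ 0.684 -0.158  0.067]
```

View pics/crop0.png

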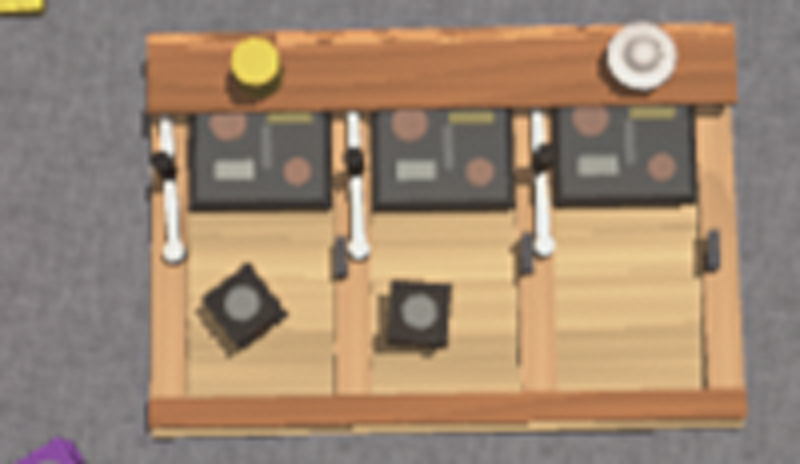

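```bash
cat >> h.py <<'E'
def coils(P,zlo=.042,zhi=.056,reg=None):
    # components of coil-top height
    if reg is None: reg=(.44,.63,-.22,.18)
    Z=P[...,2];m=(P[...,0]>reg[0])&(P[...,0]<reg[1])&(P[...,1]>reg[2])&(P[...,1]<reg[3])&(Z>zlo)&(Z<zhi)
    n,l,st,ce=cv2.connectedComponentsWithStats(m.astype(np.uint8))
    out=[]
    for k in range(1,n):
        if st[k,4]<40: continue
        q=(P[l==k][:,:2]*1000).astype(np.float32)
        out.append((cv2.minAreaRect(q),np.median(P[l==k][:,2]),int(st[k,4]),ce[k].round(0).tolist()))
    return out
JO=np.array([.4594,-.0353]);JA=np.radians(2.2)
def j2w(x,y):
    c,s=np.cos(JA),np.sin(JA);return JO+np.array([c*x-s*y,s*x+c*y])
def w2j(p):
    d=np.asarray(p)[:2]-JO;c,s=np.cos(JA),np.sin(JA);return np.array([c*d[0]+s*d[1],-s*d[0]+c*d[1]])
E
python3 - <<'E'
from h import *
P=np.load('P0.npy')
for o in coils(P): print(o, w2j(np.array(o[0][0])/1000))
# roof front/back edges & angle
Z=P[...,2]
m=(Z>.037)&(Z<.045)&(P[...,0]>.63)&(P[...,0]<.75)&(abs(P[...,1]+.03)<.19)
pts=P[m]
ys=np.arange(-.2,.15,.02);f=[];b=[]
for y in ys:
    s=pts[abs(pts[:,1]-y)<.01]; f.append(s[:,0].min());b.append(s[:,0].max())
print(np.round(f,3),np.round(b,3));
print(np.degrees(np.arctan(np.polyfit(ys,b,1)[0])),np.mean([w2j((x,y))[0] for x,y in zip(b,ys)]),np.median([w2j((x,y))[0] for x,y in zip(f,ys)]))
# stop: z ~ .022 front
m=(Z>.019)&(Z<.026)&(P[...,0]>.42)&(P[...,0]<.475)
pts=P[m];f=[];b=[]
for y in ys:
    s=pts[abs(pts[:,1]-y)<.01]; f.append(np.percentile(s[:,0],3));b.append(np.percentile(s[:,0],97))
print(np.round(f,3),np.round(b,3),np.degrees(np.arctan(np.polyfit(ys,b,1)[0])),np.degrees(np.arctan(np.polyfit(ys,f,1)[0])))
print([w2j((x,y))[0].round(3) for x,y in zip(b,ys)],[w2j((x,y))[0].round(3) for x,y in zip(f,ys)])
E
```

```text
(((517.0458374023438, 100.67263793945312), (40.233802795410156, 39.611122131347656), 38.354679107666016), np.float64(0.04883010761414708), 233, [285.0, 206.0]) [0.06282304 0.13365952]
(((514.463623046875, -15.132036209106445), (39.72370147705078, 40.046634674072266), 87.14713287353516), np.float64(0.048998630202887195), 233, [329.0, 208.0]) [0.05579724 0.01803933]
[0.66  0.659 0.658 0.657 0.657 0.656 0.655 0.654 0.653 0.653 0.652 0.653
 0.651 0.651 0.649 0.648 0.647 0.647] [0.716 0.715 0.669 0.712 0.712 0.711 0.711 0.71  0.71  0.707 0.706 0.706
 0.706 0.705 0.705 0.705 0.703 0.701]
-0.5777687975276248 0.24673469051782349 0.19373306904915838
[0.452 0.452 0.449 0.448 0.448 0.447 0.447 0.446 0.446 0.445 0.442 0.442
 0.441 0.441 0.441 0.44  0.44  0.439] [0.468 0.468 0.467 0.467 0.466 0.469 0.467 0.465 0.462 0.462 0.461 0.474
 0.469 0.46  0.459 0.459 0.456 0.455] -1.8414580204314421 -2.121615429258075
[np.float64(0.002), np.float64(0.003), np.float64(0.003), np.float64(0.003), np.float64(0.004), np.float64(0.007), np.float64(0.006), np.float64(0.005), np.float64(0.002), np.float64(0.003), np.float64(0.003), np.float64(0.017), np.float64(0.012), np.float64(0.004), np.float64(0.004), np.float64(0.005), np.float64(0.002), np.float64(0.003)] [np.float64(-0.014), np.float64(-0.013), np.float64(-0.015), np.float64(-0.015), np.float64(-0.015), np.float64(-0.015), np.float64(-0.014), np.float64(-0.014), np.float64(-0.014), np.float64(-0.013), np.float64(-0.016), np.float64(-0.015), np.float64(-0.015), np.float64(-0.015), np.float64(-0.014), np.float64(-0.014), np.float64(-0.014), np.float64(-0.013)]
```

```bash
sed -i 's/JO=np.array.*/JO=np.array([.462,-.0353]);JA=np.radians(2.2)/' h.py; cat >> h.py <<'E'
from scipy.spatial.transform import Rotation as Ro
def Rdown(yaw): # yaw deg of tool y axis
    a=np.radians(yaw);y=np.array([np.cos(a),np.sin(a),0]);z=np.array([0,0,-1.]);return np.stack([np.cross(y,z),y,z],1)
def tool(R,d): return np.round(R.T@np.asarray(d),4)
def go(pts,yaw=None):
    """print turn to yaw, then tool-frame shifts through world waypoints"""
    s=env.observe();R=np.array(s['tool_rot']);p=np.array(s['position'])
    print('t',round(s['time_s'],2),'pos',p.round(4),'yaw',np.degrees(np.arctan2(R[1,1],R[0,1])).round(2),'F',np.round(s['ft_force'],1),'w',round(s['grip_width'],4),'q',np.round(s['q'],0))
    if yaw is not None:
        R2=Rdown(yaw);rv=Ro.from_matrix(R.T@R2).as_rotvec();n=int(np.ceil(np.abs(rv).max()/.17));print('turn',rv.round(4),'in',n,(rv/max(n,1)).round(4));R=R2
    for q in pts:
        d=np.array(q)-p;t=R.T@d;n=int(np.ceil(np.linalg.norm(t)/.055));print('to',np.round(q,4),'shift',t.round(4),'n',n,'each',(t/n).round(4));p=np.array(q)
E
python3 - <<'E'
from h import *
go([(.2454,.4919,.245),(.517,.1007,.2),(.517,.1007,.1)],128.35)
E
```

```text
t 0.7 pos [0.2455 0.4921 0.2453] yaw 63.48 F [-1.   0.7  0.4] w 0.0853 q [ 51.  22.  74.   0.  84. -12.]
turn [-0.     -0.     -1.1321] in 7 [-0.     -0.     -0.1617]
to [0.2454 0.4919 0.245 ] shift [ 0.0002 -0.0001  0.0003] n 1 each [ 0.0002 -0.0001  0.0003]
to [0.517  0.1007 0.2   ] shift [ 0.0297 -0.4753  0.045 ] n 9 each [ 0.0033 -0.0528  0.005 ]
to [0.517  0.1007 0.1   ] shift [0.  0.  0.1] n 2 each [0.   0.   0.05]
```

Emit:
{"api": "play_rows", "payload": {
  "commands": [
    {"rz": -0.1617,"grip": -0.4},
    {"rz": -0.1617,"grip": -0.4},
    {"rz": -0.1617,"grip": -0.4},
    {"rz": -0.1617,"grip": -0.4},
    {"rz": -0.1617,"grip": -0.4},
    {"rz": -0.1617,"grip": -0.4},
    {"rz": -0.1617,"grip": -0.4}
  ],
  "squeeze": 40
}}

```text
invalid input at $.commands[0]: expected keys grip, x, y, z, rx, ry, rz
```

Emit:
{"api": "play_rows", "payload": {
  "commands": [
    {"x": 0.0033,"y": -0.0528,"z": 0.005},
    {"x": 0.0033,"y": -0.0528,"z": 0.005},
    {"x": 0.0033,"y": -0.0528,"z": 0.005},
    {"x": 0.0033,"y": -0.0528,"z": 0.005},
    {"x": 0.0033,"y": -0.0528,"z": 0.005},
    {"x": 0.0033,"y": -0.0528,"z": 0.005},
    {"x": 0.0033,"y": -0.0528,"z": 0.005},
    {"x": 0.0033,"y": -0.0528,"z": 0.005},
    {"x": 0.0033,"y": -0.0528,"z": 0.005},
    {"x": 0}
  ]
}}

```text
invalid input at $.commands[0]: expected keys grip, x, y, z, rx, ry, rz
```

```bash
python3 - <<'E'
from h import *
im=snap('wrist','w1.png');P=cloud(im)
for o in coils(P): print(o, w2j(np.array(o[0][0])/1000))
im=snap('top','t1.png');P=cloud(im)
for o in coils(P): print(o)
print(np.array(optics.get_image('wrist')['cam_to_world']).round(3).tolist())
# bin
P=np.load('P0.npy');Z=P[...,2]
m=(Z>.044)&(Z<.058)&(P[...,1]>.28)&(P[...,1]<.52)&(P[...,0]>.4)&(P[...,0]<.68)
print(cv2.minAreaRect((P[m][:,:2]*1000).astype(np.float32)))
go([])
E
```

```text
(((517.0274047851562, 100.5169906616211), (39.67735290527344, 39.67266845703125), 39.03185272216797), np.float64(0.04870421483982634), 233, [285.0, 206.0])
(((514.4717407226562, -15.174129486083984), (39.571197509765625, 39.48920440673828), 87.24629974365234), np.float64(0.049184059594449714), 233, [329.0, 208.0])
[[0.447, 0.855, 0.263, 0.179], [0.895, -0.427, -0.131, 0.525], [0.0, 0.294, -0.956, 0.376], [0.0, 0.0, 0.0, 1.0]]
((539.0995483398438, 387.8189392089844), (172.0785369873047, 169.7157745361328), 80.02916717529297)
t 0.85 pos [0.2455 0.4921 0.2453] yaw 63.48 F [ 0.3 -0.2 -0.1] w 0.0852 q [ 51.  22.  74.  -0.  84. -12.]
```

View pics/w1.png

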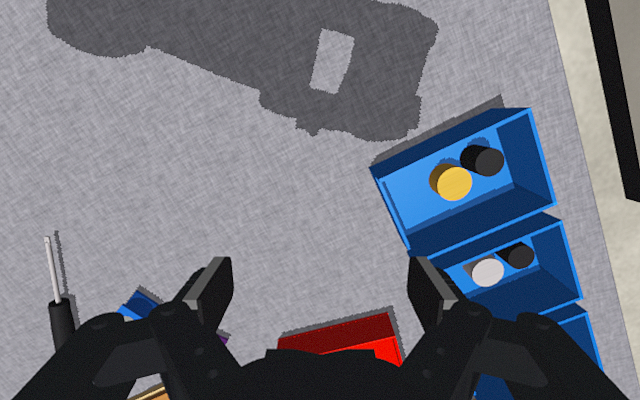

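Emit:
{"api": "play_rows", "payload": {
  "commands": [
    {"grip": -0.4,"x": 0,"y": 0,"z": 0,"rx": 0,"ry": 0,"rz": -0.1617},
    {"grip": -0.4,"x": 0,"y": 0,"z": 0,"rx": 0,"ry": 0,"rz": -0.1617},
    {"grip": -0.4,"x": 0,"y": 0,"z": 0,"rx": 0,"ry": 0,"rz": -0.1617},
    {"grip": -0.4,"x": 0,"y": 0,"z": 0,"rx": 0,"ry": 0,"rz": -0.1617},
    {"grip": -0.4,"x": 0,"y": 0,"z": 0,"rx": 0,"ry": 0,"rz": -0.1617},
    {"grip": -0.4,"x": 0,"y": 0,"z": 0,"rx": 0,"ry": 0,"rz": -0.1617},
    {"grip": -0.4,"x": 0,"y": 0,"z": 0,"rx": 0,"ry": 0,"rz": -0.1617}
  ],
  "squeeze": 40
}}

```text
time_s: 1.72
position: [0.2455, 0.4921, 0.2453]
tool_rot: [[-0.781, -0.624, -0.0], [-0.624, 0.781, -0.0], [0.0, -0.0, -1.0]]
ft_force: [-0.5, 1.0, 0.8]
grip_width: 0.0598
```

Emit:
{"api": "play_rows", "payload": {
  "commands": [
    {"grip": -0.4,"x": 0.0033,"y": -0.0528,"z": 0.005,"rx": 0,"ry": 0,"rz": 0},
    {"grip": -0.4,"x": 0.0033,"y": -0.0528,"z": 0.005,"rx": 0,"ry": 0,"rz": 0},
    {"grip": -0.4,"x": 0.0033,"y": -0.0528,"z": 0.005,"rx": 0,"ry": 0,"rz": 0},
    {"grip": -0.4,"x": 0.0033,"y": -0.0528,"z": 0.005,"rx": 0,"ry": 0,"rz": 0},
    {"grip": -0.4,"x": 0.0033,"y": -0.0528,"z": 0.005,"rx": 0,"ry": 0,"rz": 0},
    {"grip": -0.4,"x": 0.0033,"y": -0.0528,"z": 0.005,"rx": 0,"ry": 0,"rz": 0},
    {"grip": -0.4,"x": 0.0033,"y": -0.0528,"z": 0.005,"rx": 0,"ry": 0,"rz": 0},
    {"grip": -0.4,"x": 0.0033,"y": -0.0528,"z": 0.005,"rx": 0,"ry": 0,"rz": 0},
    {"grip": -0.4,"x": 0.0033,"y": -0.0528,"z": 0.005,"rx": 0,"ry": 0,"rz": 0},
    {"grip": -0.4,"x": 0,"y": 0,"z": 0,"rx": 0,"ry": 0,"rz": 0},
    {"grip": -0.4,"x": 0,"y": 0,"z": 0,"rx": 0,"ry": 0,"rz": 0}
  ]
}}

```text
time_s: 3.1
position: [0.5167, 0.1012, 0.2003]
tool_rot: [[-0.784, -0.62, -0.0], [-0.62, 0.784, 0.0], [0.0, 0.0, -1.0]]
ft_force: [0.7, 0.2, -0.2]
grip_width: 0.0597
```

```bash
python3 - <<'E'
from h import *
im=snap('wrist','w2.png');P=cloud(im);np.save('P2.npy',P)
for o in coils(P): print(o, w2j(np.array(o[0][0])/1000))
go([(.517,.1005,.1),(.517,.1005,.032)],128.35)
E
```

```text
(((517.447265625, -13.879613876342773), (40.29563522338867, 40.18344497680664), 87.49534606933594), np.float64(0.049971411855727454), 2059, [221.0, 117.0]) [0.05622868 0.0192761 ]
(((617.927734375, -91.02792358398438), (13.741881370544434, 7.4869160652160645), 52.590335845947266), np.float64(0.04965589003380172), 162, [94.0, 152.0]) [ 0.15367353 -0.06167257]
(((520.2554321289062, 101.43292236328125), (40.32588577270508, 39.836647033691406), 39.217529296875), np.float64(0.049927386260473355), 1634, [319.0, 195.0]) [0.06346137 0.13439584]
(((612.449951171875, 30.604713439941406), (6.91921854019165, 13.631047248840332), 1.3820871114730835), np.float64(0.04936461865085301), 97, [208.0, 223.0]) [0.15286899 0.06008069]
(((608.5342407226562, 154.790283203125), (7.333696365356445, 13.949454307556152), 31.531288146972656), np.float64(0.04909472025456929), 92, [307.0, 286.0]) [0.15372338 0.18432504]
t 3.15 pos [0.5165 0.1017 0.2004] yaw 128.38 F [0.2 0.3 0.3] w 0.0598 q [  -2.   22.   82.    0.   76. -130.]
turn [0.0003 0.     0.0005] in 1 [0.0003 0.     0.0005]
to [0.517  0.1005 0.1   ] shift [ 0.0003 -0.0012  0.1004] n 2 each [ 0.0002 -0.0006  0.0502]
to [0.517  0.1005 0.032 ] shift [0.    0.    0.068] n 2 each [0.    0.    0.034]
```

View pics/w2.png

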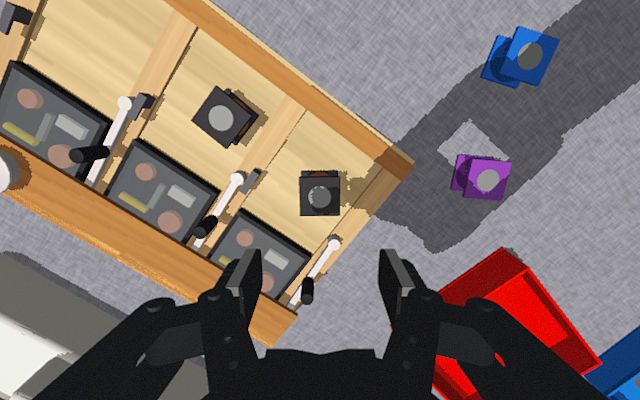

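Emit:
{"api": "play_rows", "payload": {
  "commands": [
    {"grip": -0.4,"x": -0.001,"y": -0.0015,"z": 0.05,"rx": 0,"ry": 0,"rz": 0},
    {"grip": -0.4,"x": 0,"y": 0,"z": 0.05,"rx": 0,"ry": 0,"rz": 0},
    {"grip": -0.4,"x": 0,"y": 0,"z": 0.034,"rx": 0,"ry": 0,"rz": 0},
    {"grip": -0.4,"x": 0,"y": 0,"z": 0.034,"rx": 0,"ry": 0,"rz": 0},
    {"grip": -0.4,"x": 0,"y": 0,"z": 0,"rx": 0,"ry": 0,"rz": 0},
    {"grip": 1,"x": 0,"y": 0,"z": 0,"rx": 0,"ry": 0,"rz": 0},
    {"grip": 1,"x": 0,"y": 0,"z": 0,"rx": 0,"ry": 0,"rz": 0},
    {"grip": 1,"x": 0,"y": 0,"z": 0,"rx": 0,"ry": 0,"rz": 0},
    {"grip": 1,"x": 0,"y": 0,"z": 0,"rx": 0,"ry": 0,"rz": 0}
  ]
}}

```text
time_s: 4.28
position: [0.5195, 0.1007, 0.034]
tool_rot: [[-0.784, -0.62, 0.003], [-0.62, 0.784, 0.0], [-0.003, -0.002, -1.0]]
ft_force: [-0.8, 2.1, 7.1]
grip_width: 0.0397
```

```bash
python3 - <<'E'
from h import *
im=snap('wrist','w3.png')
go([])
E
```

```text
t 4.33 pos [0.5195 0.1007 0.034 ] yaw 128.34 F [0.2 2.1 7.1] w 0.0393 q [  -2.   34.   94.    0.   52. -130.]
```

View pics/w3.png

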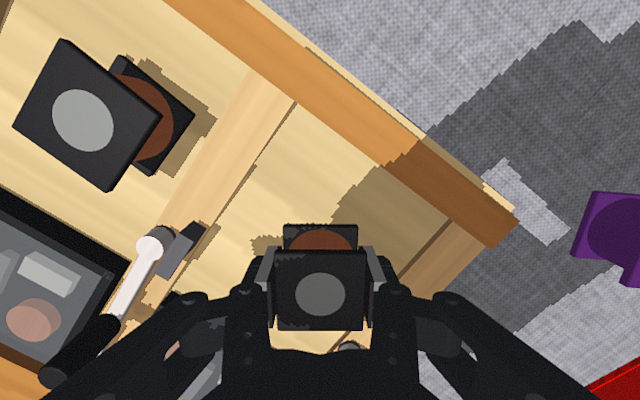

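```bash
python3 - <<'E'
from h import *
go([(.5195,.1007,.15),(.574,.382,.15)])
go([],80)
E
```

```text
t 4.33 pos [0.5195 0.1007 0.034 ] yaw 128.34 F [0.2 2.1 7.1] w 0.0393 q [  -2.   34.   94.    0.   52. -130.]
to [0.5195 0.1007 0.15  ] shift [-0.0003 -0.0002 -0.116 ] n 3 each [-0.0001 -0.0001 -0.0387]
to [0.574 0.382 0.15 ] shift [-0.2173  0.1868  0.0003] n 6 each [-0.0362  0.0311  0.    ]
t 4.33 pos [0.5195 0.1007 0.034 ] yaw 128.34 F [0.2 2.1 7.1] w 0.0393 q [  -2.   34.   94.    0.   52. -130.]
turn [-4.000e-04  3.100e-03  8.437e-01] in 5 [-1.000e-04  6.000e-04  1.687e-01]
```

Emit:
{"api": "play_rows", "payload": {
  "commands": [
    {"grip": 1,"x": 0,"y": 0,"z": -0.03,"rx": 0,"ry": 0,"rz": 0},
    {"grip": 1,"x": 0,"y": 0,"z": -0.045,"rx": 0,"ry": 0,"rz": 0},
    {"grip": 1,"x": 0,"y": 0,"z": -0.045,"rx": 0,"ry": 0,"rz": 0},
    {"grip": 1,"x": 0,"y": 0,"z": 0,"rx": 0,"ry": 0,"rz": 0}
  ],
  "squeeze": 60
}}

```text
time_s: 4.82
position: [0.52, 0.1005, 0.156]
tool_rot: [[-0.784, -0.62, 0.008], [-0.62, 0.784, -0.0], [-0.006, -0.005, -1.0]]
ft_force: [-0.7, -0.4, -1.9]
grip_width: 0.0392
```

Emit:
{"api": "play_rows", "payload": {
  "commands": [
    {"grip": 1,"x": -0.0362,"y": 0.0311,"z": 0,"rx": 0,"ry": 0,"rz": 0},
    {"grip": 1,"x": -0.0362,"y": 0.0311,"z": 0,"rx": 0,"ry": 0,"rz": 0},
    {"grip": 1,"x": -0.0362,"y": 0.0311,"z": 0,"rx": 0,"ry": 0,"rz": 0},
    {"grip": 1,"x": -0.0362,"y": 0.0311,"z": 0,"rx": 0,"ry": 0,"rz": 0},
    {"grip": 1,"x": -0.0362,"y": 0.0311,"z": 0,"rx": 0,"ry": 0,"rz": 0},
    {"grip": 1,"x": -0.0362,"y": 0.0311,"z": 0,"rx": 0,"ry": 0,"rz": 0},
    {"grip": 1,"x": 0,"y": 0,"z": 0,"rx": 0,"ry": 0,"rz": 0.169},
    {"grip": 1,"x": 0,"y": 0,"z": 0,"rx": 0,"ry": 0,"rz": 0.169},
    {"grip": 1,"x": 0,"y": 0,"z": 0,"rx": 0,"ry": 0,"rz": 0.169},
    {"grip": 1,"x": 0,"y": 0,"z": 0,"rx": 0,"ry": 0,"rz": 0.169},
    {"grip": 1,"x": 0,"y": 0,"z": 0,"rx": 0,"ry": 0,"rz": 0.169},
    {"grip": 1,"x": 0,"y": 0,"z": 0,"rx": 0,"ry": 0,"rz": 0}
  ]
}}

```text
time_s: 6.32
position: [0.5729, 0.3813, 0.1512]
tool_rot: [[-0.985, 0.174, -0.002], [0.174, 0.985, -0.001], [0.002, -0.001, -1.0]]
ft_force: [0.2, 0.5, -1.8]
grip_width: 0.0392
```

```bash
python3 - <<'E'
from h import *
im=snap('wrist','w4.png')
im=snap('top','t4.png');P=cloud(im)
for o in coils(P): print(o)
go([(.574,.382,.036)])
E
```

```text
(((514.4277954101562, -15.063066482543945), (39.64052200317383, 39.884300231933594), 86.86786651611328), np.float64(0.04900916737139893), 232, [329.0, 208.0])
t 6.42 pos [0.5731 0.3814 0.1516] yaw 80.12 F [ 0.2  0.1 -2. ] w 0.0392 q [ 24.  40.  58.  -0.  83. -56.]
to [0.574 0.382 0.036] shift [-0.0009  0.0008  0.1156] n 3 each [-0.0003  0.0003  0.0385]
```

View pics/w4.png

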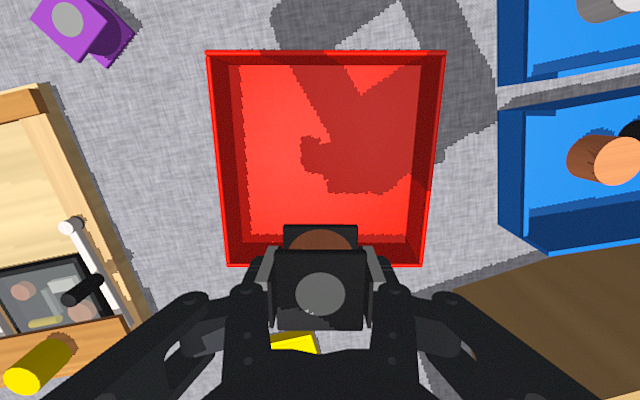

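Emit:
{"api": "play_rows", "payload": {
  "commands": [
    {"grip": 1,"x": 0,"y": 0,"z": 0.045,"rx": 0,"ry": 0,"rz": 0},
    {"grip": 1,"x": 0,"y": 0,"z": 0.045,"rx": 0,"ry": 0,"rz": 0},
    {"grip": 1,"x": 0,"y": 0,"z": 0.028,"rx": 0,"ry": 0,"rz": 0},
    {"grip": 1,"x": 0,"y": 0,"z": 0,"rx": 0,"ry": 0,"rz": 0},
    {"grip": 1,"x": 0,"y": 0,"z": 0,"rx": 0,"ry": 0,"rz": 0},
    {"grip": -0.3,"x": 0,"y": 0,"z": 0,"rx": 0,"ry": 0,"rz": 0},
    {"grip": -0.4,"x": 0,"y": 0,"z": 0,"rx": 0,"ry": 0,"rz": 0},
    {"grip": -0.4,"x": 0,"y": 0,"z": -0.045,"rx": 0,"ry": 0,"rz": 0},
    {"grip": -0.4,"x": 0,"y": 0,"z": -0.055,"rx": 0,"ry": 0,"rz": 0},
    {"grip": -0.4,"x": 0,"y": 0,"z": -0.05,"rx": 0,"ry": 0,"rz": 0},
    {"grip": -0.4,"x": 0,"y": 0,"z": 0,"rx": 0,"ry": 0,"rz": 0}
  ]
}}

```text
time_s: 7.8
position: [0.5746, 0.3822, 0.1899]
tool_rot: [[-0.985, 0.175, 0.009], [0.175, 0.985, 0.004], [-0.008, 0.006, -1.0]]
ft_force: [-0.2, -0.1, -0.4]
grip_width: 0.0599
```

```bash
python3 - <<'E'
from h import *
im=snap('wrist','w5.png')
im=snap('top','t5.png');P=cloud(im)
for o in coils(P): print(o)
go([(.516,-.0145,.18),(.516,-.0145,.036)])
go([],87.2)
E
```

```text
(((514.4226684570312, -15.024768829345703), (39.657596588134766, 39.60554885864258), 86.87810516357422), np.float64(0.04910764525428246), 234, [329.0, 208.0])
t 7.9 pos [0.5732 0.3814 0.1846] yaw 79.93 F [ 0.4 -0.2 -0.7] w 0.0595 q [ 24.  38.  55.  -0.  87. -56.]
to [ 0.516  -0.0145  0.18  ] shift [-0.0129 -0.3998  0.0045] n 8 each [-0.0016 -0.05    0.0006]
to [ 0.516  -0.0145  0.036 ] shift [ 1.00e-04 -0.00e+00  1.44e-01] n 3 each [ 0.    -0.     0.048]
t 7.9 pos [0.5732 0.3814 0.1846] yaw 79.93 F [ 0.4 -0.2 -0.7] w 0.0595 q [ 24.  38.  55.  -0.  87. -56.]
turn [ 0.0003  0.0005 -0.1269] in 1 [ 0.0003  0.0005 -0.1269]
```

View pics/w5.png

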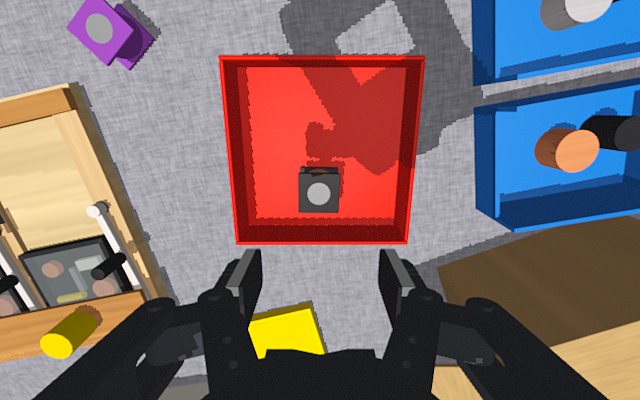

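Emit:
{"api": "play_rows", "payload": {
  "commands": [
    {"grip": -0.4,"x": -0.0016,"y": -0.05,"z": 0.0006,"rx": 0,"ry": 0,"rz": 0},
    {"grip": -0.4,"x": -0.0016,"y": -0.05,"z": 0.0006,"rx": 0,"ry": 0,"rz": 0},
    {"grip": -0.4,"x": -0.0016,"y": -0.05,"z": 0.0006,"rx": 0,"ry": 0,"rz": 0},
    {"grip": -0.4,"x": -0.0016,"y": -0.05,"z": 0.0006,"rx": 0,"ry": 0,"rz": 0},
    {"grip": -0.4,"x": -0.0016,"y": -0.05,"z": 0.0006,"rx": 0,"ry": 0,"rz": 0},
    {"grip": -0.4,"x": -0.0016,"y": -0.05,"z": 0.0006,"rx": 0,"ry": 0,"rz": 0},
    {"grip": -0.4,"x": -0.0016,"y": -0.05,"z": 0.0006,"rx": 0,"ry": 0,"rz": 0},
    {"grip": -0.4,"x": -0.0016,"y": -0.05,"z": 0.0006,"rx": 0,"ry": 0,"rz": 0}
  ]
}}

```text
time_s: 8.9
position: [0.5149, -0.0159, 0.1782]
tool_rot: [[-0.985, 0.175, -0.003], [0.175, 0.985, 0.001], [0.003, 0.0, -1.0]]
ft_force: [0.7, -0.2, -0.8]
grip_width: 0.0601
```

Emit:
{"api": "play_rows", "payload": {
  "commands": [
    {"grip": -0.4,"x": 0,"y": 0,"z": 0,"rx": 0,"ry": 0,"rz": 0.1604},
    {"grip": -0.4,"x": 0,"y": 0,"z": 0,"rx": 0,"ry": 0,"rz": 0.1604},
    {"grip": -0.4,"x": 0,"y": 0,"z": 0,"rx": 0,"ry": 0,"rz": 0.1604},
    {"grip": -0.4,"x": 0,"y": 0,"z": 0,"rx": 0,"ry": 0,"rz": 0.1604},
    {"grip": -0.4,"x": 0,"y": 0,"z": 0,"rx": 0,"ry": 0,"rz": 0.1604},
    {"grip": -0.4,"x": 0,"y": 0,"z": 0,"rx": 0,"ry": 0,"rz": 0.1604},
    {"grip": -0.4,"x": 0,"y": 0,"z": 0,"rx": 0,"ry": 0,"rz": 0.1604},
    {"grip": -0.4,"x": 0,"y": 0,"z": 0,"rx": 0,"ry": 0,"rz": 0.1604},
    {"grip": -0.4,"x": 0,"y": 0,"z": 0,"rx": 0,"ry": 0,"rz": 0.1604},
    {"grip": -0.4,"x": 0,"y": 0,"z": 0,"rx": 0,"ry": 0,"rz": 0}
  ]
}}

```text
time_s: 10.15
position: [0.5154, -0.0144, 0.1784]
tool_rot: [[0.047, 0.999, -0.002], [0.999, -0.047, 0.001], [0.001, -0.002, -1.0]]
ft_force: [-0.0, 0.6, 0.0]
grip_width: 0.0594
```

```bash
python3 - <<'E'
from h import *
im=snap('wrist','w6.png');P=cloud(im)
for o in coils(P): print(o)
go([(.516,-.0145,.034)],-2.8)
E
```

```text
(((611.9788818359375, 32.96087646484375), (13.29005241394043, 5.462006568908691), 72.23685455322266), np.float64(0.048997113404988135), 92, [429.0, 139.0])
(((517.2738037109375, -13.164608001708984), (40.442996978759766, 40.0572509765625), 87.30345153808594), np.float64(0.04994180613652449), 1941, [322.0, 195.0])
(((619.3526000976562, -89.28553009033203), (14.167186737060547, 7.529059410095215), 23.883148193359375), np.float64(0.049484939086818336), 126, [429.0, 266.0])
t 10.2 pos [ 0.5155 -0.0144  0.1786] yaw -2.6 F [-0.4  0.   0.6] w 0.0599 q [-15.  22.  86.   0.  72. -12.]
turn [-0.002  -0.0004  0.0035] in 1 [-0.002  -0.0004  0.0035]
to [ 0.516  -0.0145  0.034 ] shift [-0.      0.0005  0.1446] n 3 each [-0.      0.0002  0.0482]
```

View pics/w6.png

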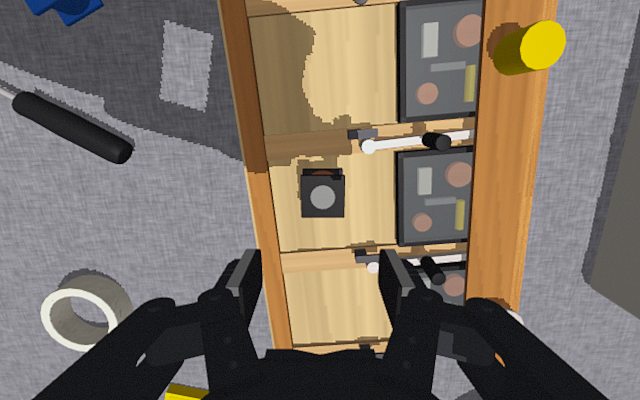

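Emit:
{"api": "play_rows", "payload": {
  "commands": [
    {"grip": -0.4,"x": 0.0005,"y": 0.001,"z": 0.048,"rx": 0,"ry": 0,"rz": 0.003},
    {"grip": -0.4,"x": 0,"y": 0,"z": 0.048,"rx": 0,"ry": 0,"rz": 0},
    {"grip": -0.4,"x": 0,"y": 0,"z": 0.048,"rx": 0,"ry": 0,"rz": 0},
    {"grip": -0.4,"x": 0,"y": 0,"z": 0,"rx": 0,"ry": 0,"rz": 0},
    {"grip": 1,"x": 0,"y": 0,"z": 0,"rx": 0,"ry": 0,"rz": 0},
    {"grip": 1,"x": 0,"y": 0,"z": 0,"rx": 0,"ry": 0,"rz": 0},
    {"grip": 1,"x": 0,"y": 0,"z": 0,"rx": 0,"ry": 0,"rz": 0},
    {"grip": 1,"x": 0,"y": 0,"z": -0.02,"rx": 0,"ry": 0,"rz": 0},
    {"grip": 1,"x": 0,"y": 0,"z": -0.05,"rx": 0,"ry": 0,"rz": 0},
    {"grip": 1,"x": 0,"y": 0,"z": -0.05,"rx": 0,"ry": 0,"rz": 0},
    {"grip": 1,"x": 0,"y": 0,"z": 0,"rx": 0,"ry": 0,"rz": 0}
  ]
}}

```text
time_s: 11.58
position: [0.5184, -0.0144, 0.1597]
tool_rot: [[0.051, 0.999, 0.008], [0.999, -0.051, -0.002], [-0.002, 0.008, -1.0]]
ft_force: [-1.4, -0.8, -1.7]
grip_width: 0.0392
```

```bash
python3 - <<'E'
from h import *
im=snap('wrist','w7.png');P=cloud(im)
go([(.504,.394,.155)])
go([],80)
E
```

```text
t 11.62 pos [ 0.5173 -0.0142  0.1573] yaw -2.94 F [ 0.1 -0.1 -1.9] w 0.0393 q [-15.  23.  88.  -0.  69. -12.]
to [0.504 0.394 0.155] shift [ 0.4069 -0.0343  0.0019] n 8 each [ 0.0509 -0.0043  0.0002]
t 11.62 pos [ 0.5173 -0.0142  0.1573] yaw -2.94 F [ 0.1 -0.1 -1.9] w 0.0393 q [-15.  23.  88.  -0.  69. -12.]
turn [ 0.0027  0.0036 -1.4476] in 9 [ 0.0003  0.0004 -0.1608]
```

View pics/w7.png

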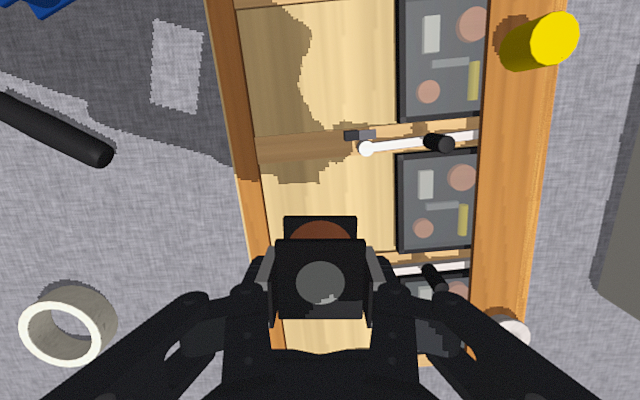

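Emit:
{"api": "play_rows", "payload": {
  "commands": [
    {"grip": 1,"x": 0.0509,"y": -0.0043,"z": 0,"rx": 0,"ry": 0,"rz": 0},
    {"grip": 1,"x": 0.0509,"y": -0.0043,"z": 0,"rx": 0,"ry": 0,"rz": 0},
    {"grip": 1,"x": 0.0509,"y": -0.0043,"z": 0,"rx": 0,"ry": 0,"rz": 0},
    {"grip": 1,"x": 0.0509,"y": -0.0043,"z": 0,"rx": 0,"ry": 0,"rz": 0},
    {"grip": 1,"x": 0.0509,"y": -0.0043,"z": 0,"rx": 0,"ry": 0,"rz": 0},
    {"grip": 1,"x": 0.0509,"y": -0.0043,"z": 0,"rx": 0,"ry": 0,"rz": 0},
    {"grip": 1,"x": 0.0509,"y": -0.0043,"z": 0,"rx": 0,"ry": 0,"rz": 0},
    {"grip": 1,"x": 0.0509,"y": -0.0043,"z": 0,"rx": 0,"ry": 0,"rz": 0}
  ]
}}

```text
time_s: 12.62
position: [0.5029, 0.3957, 0.154]
tool_rot: [[0.051, 0.999, -0.002], [0.999, -0.051, -0.001], [-0.001, -0.002, -1.0]]
ft_force: [0.8, 0.1, -1.1]
grip_width: 0.0391
```

Emit:
{"api": "play_rows", "payload": {
  "commands": [
    {"grip": 1,"x": 0,"y": 0,"z": 0,"rx": 0,"ry": 0,"rz": -0.1608},
    {"grip": 1,"x": 0,"y": 0,"z": 0,"rx": 0,"ry": 0,"rz": -0.1608},
    {"grip": 1,"x": 0,"y": 0,"z": 0,"rx": 0,"ry": 0,"rz": -0.1608},
    {"grip": 1,"x": 0,"y": 0,"z": 0,"rx": 0,"ry": 0,"rz": -0.1608},
    {"grip": 1,"x": 0,"y": 0,"z": 0,"rx": 0,"ry": 0,"rz": -0.1608},
    {"grip": 1,"x": 0,"y": 0,"z": 0,"rx": 0,"ry": 0,"rz": -0.1608},
    {"grip": 1,"x": 0,"y": 0,"z": 0,"rx": 0,"ry": 0,"rz": -0.1608},
    {"grip": 1,"x": 0,"y": 0,"z": 0,"rx": 0,"ry": 0,"rz": -0.1608},
    {"grip": 1,"x": 0,"y": 0,"z": 0,"rx": 0,"ry": 0,"rz": -0.1608},
    {"grip": 1,"x": 0,"y": 0,"z": 0,"rx": 0,"ry": 0,"rz": 0}
  ]
}}

```text
time_s: 13.88
position: [0.5032, 0.394, 0.1542]
tool_rot: [[-0.984, 0.176, -0.002], [0.176, 0.984, -0.001], [0.002, -0.002, -1.0]]
ft_force: [0.9, -0.3, -2.1]
grip_width: 0.0389
```

```bash
python3 - <<'E'
from h import *
im=snap('wrist','w8.png');P=cloud(im)
go([(.504,.394,.155),(.504,.394,.032)],80)
E
```

```text
t 13.93 pos [0.5033 0.3941 0.1544] yaw 79.77 F [-0.2  0.9 -0.2] w 0.0389 q [ 27.  35.  67.  -0.  78. -52.]
turn [-0.0012 -0.0016 -0.004 ] in 1 [-0.0012 -0.0016 -0.004 ]
to [0.504 0.394 0.155] shift [-0.0007  0.     -0.0006] n 1 each [-0.0007  0.     -0.0006]
to [0.504 0.394 0.032] shift [0.    0.    0.123] n 3 each [0.    0.    0.041]
```

View pics/w8.png

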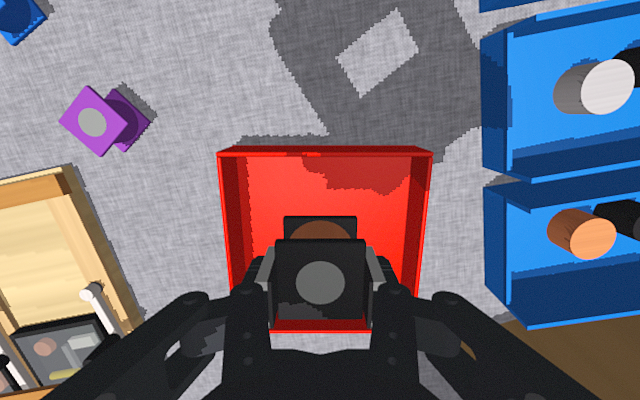

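Emit:
{"api": "play_rows", "payload": {
  "commands": [
    {"grip": 1,"x": 0,"y": 0,"z": 0.045,"rx": 0,"ry": 0,"rz": 0},
    {"grip": 1,"x": 0,"y": 0,"z": 0.045,"rx": 0,"ry": 0,"rz": 0},
    {"grip": 1,"x": 0,"y": 0,"z": 0.03,"rx": 0,"ry": 0,"rz": 0},
    {"grip": 1,"x": 0,"y": 0,"z": 0,"rx": 0,"ry": 0,"rz": 0},
    {"grip": 1,"x": 0,"y": 0,"z": 0,"rx": 0,"ry": 0,"rz": 0},
    {"grip": -0.3,"x": 0,"y": 0,"z": 0,"rx": 0,"ry": 0,"rz": 0},
    {"grip": -0.4,"x": 0,"y": 0,"z": 0,"rx": 0,"ry": 0,"rz": 0},
    {"grip": -0.4,"x": 0,"y": 0,"z": -0.045,"rx": 0,"ry": 0,"rz": 0},
    {"grip": -0.4,"x": 0,"y": 0,"z": -0.055,"rx": 0,"ry": 0,"rz": 0},
    {"grip": -0.4,"x": 0,"y": 0,"z": -0.05,"rx": 0,"ry": 0,"rz": 0},
    {"grip": 1,"x": 0,"y": 0,"z": 0,"rx": 0,"ry": 0,"rz": 0}
  ]
}}

```text
time_s: 15.3
position: [0.5049, 0.3951, 0.1906]
tool_rot: [[-0.985, 0.174, 0.008], [0.174, 0.985, 0.004], [-0.007, 0.006, -1.0]]
ft_force: [-0.0, 0.1, 0.3]
grip_width: 0.0427
```

```bash
python3 - <<'E'
from h import *
im=snap('wrist','w9.png')
im=snap('top','t9.png');P=cloud(im)
Z=P[...,2]
# module extents from initial depth: heights ~.026 dark pixels
c=im['color'].astype(int)
for k,y0 in enumerate([.124,0,-.124]):
    m=np.zeros(Z.shape,bool)
    X=(P[...,0]-JO[0])*np.cos(JA)+(P[...,1]-JO[1])*np.sin(JA);Y=-(P[...,0]-JO[0])*np.sin(JA)+(P[...,1]-JO[1])*np.cos(JA)
    m=(abs(Y-y0)<.04)&(X>.0)&(X<.2)&(Z>.021)&(Z<.034)
    print(k+1,m.sum(),'x',np.percentile(X[m],[1,99]).round(4),'z',np.median(Z[m]).round(4))
go([])
E
```

```text
1 702 x [0.0015 0.1929] z 0.0263
2 735 x [0.0004 0.1933] z 0.0266
3 744 x [0.0005 0.1936] z 0.027
t 15.4 pos [0.5034 0.3942 0.1858] yaw 79.95 F [ 0.1 -0.2 -0.7] w 0.028 q [ 27.  33.  65.  -0.  82. -52.]
```

View pics/w9.png

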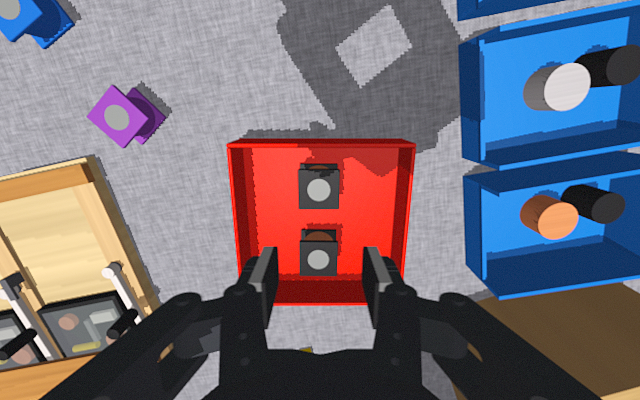

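View pics/t9.png

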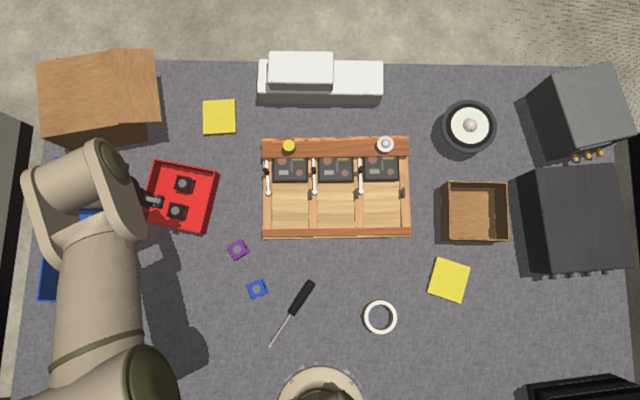

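```bash
cat >> h.py <<'E'
def mods(P):
    Z=P[...,2]
    X=(P[...,0]-JO[0])*np.cos(JA)+(P[...,1]-JO[1])*np.sin(JA);Y=-(P[...,0]-JO[0])*np.sin(JA)+(P[...,1]-JO[1])*np.cos(JA)
    for k,y0 in enumerate([.124,0,-.124]):
        r=[]
        for yy in (-.03,0,.03):
            m=(abs(Y-y0-yy)<.006)&(X>.003)&(X<.185)&(Z>.021)&(Z<.034)
            r.append((X[m].min().round(4),X[m].max().round(4)) if m.any() else None)
        print(k+1,r)
E
python3 - <<'E'
from h import *
P=np.load('P0.npy');mods(P)
for l,y in enumerate([.124,0,-.124]): print(l+1,j2w(.150,y).round(4))
w=j2w(.150,.124)
go([(w[0],w[1],.186),(w[0],w[1],.08),(w[0],w[1],.045)],92.2)
E
```

```text
1 [(np.float64(0.1289), np.float64(0.1834)), (np.float64(0.0442), np.float64(0.1843)), (np.float64(0.1284), np.float64(0.1849))]
2 [(np.float64(0.126), np.float64(0.1839)), (np.float64(0.1263), np.float64(0.1848)), (np.float64(0.1255), np.float64(0.1848))]
3 [(np.float64(0.1271), np.float64(0.1843)), (np.float64(0.1273), np.float64(0.1849)), (np.float64(0.1274), np.float64(0.1846))]
1 [0.6071 0.0944]
2 [ 0.6119 -0.0295]
3 [ 0.6166 -0.1535]
t 15.4 pos [0.5034 0.3942 0.1858] yaw 79.95 F [ 0.1 -0.2 -0.7] w 0.028 q [ 27.  33.  65.  -0.  82. -52.]
turn [ 0.0003  0.0005 -0.2138] in 2 [ 1.000e-04  2.000e-04 -1.069e-01]
to [0.6071 0.0944 0.186 ] shift [-9.210e-02 -3.036e-01 -2.000e-04] n 6 each [-0.0153 -0.0506 -0.    ]
to [0.6071 0.0944 0.08  ] shift [0.    0.    0.106] n 2 each [0.    0.    0.053]
to [0.6071 0.0944 0.045 ] shift [0.    0.    0.035] n 1 each [0.    0.    0.035]
```

Emit:
{"api": "play_rows", "payload": {
  "commands": [
    {"grip": 1,"x": 0,"y": 0,"z": 0,"rx": 0,"ry": 0,"rz": -0.107},
    {"grip": 1,"x": 0,"y": 0,"z": 0,"rx": 0,"ry": 0,"rz": -0.107},
    {"grip": 1,"x": -0.0162,"y": -0.0506,"z": 0,"rx": 0,"ry": 0,"rz": 0},
    {"grip": 1,"x": -0.0162,"y": -0.0506,"z": 0,"rx": 0,"ry": 0,"rz": 0},
    {"grip": 1,"x": -0.0162,"y": -0.0506,"z": 0,"rx": 0,"ry": 0,"rz": 0},
    {"grip": 1,"x": -0.0162,"y": -0.0506,"z": 0,"rx": 0,"ry": 0,"rz": 0},
    {"grip": 1,"x": -0.0162,"y": -0.0506,"z": 0,"rx": 0,"ry": 0,"rz": 0},
    {"grip": 1,"x": -0.0162,"y": -0.0506,"z": 0,"rx": 0,"ry": 0,"rz": 0},
    {"grip": 1,"x": 0,"y": 0,"z": 0.05,"rx": 0,"ry": 0,"rz": 0},
    {"grip": 1,"x": 0,"y": 0,"z": 0.05,"rx": 0,"ry": 0,"rz": 0},
    {"grip": 1,"x": 0,"y": 0,"z": 0.03,"rx": 0,"ry": 0,"rz": 0},
    {"grip": 1,"x": 0,"y": 0,"z": 0,"rx": 0,"ry": 0,"rz": 0}
  ]
}}

```text
time_s: 16.9
position: [0.6107, 0.0947, 0.0523]
tool_rot: [[-0.999, -0.038, -0.007], [-0.038, 0.999, 0.0], [0.007, 0.001, -1.0]]
ft_force: [-0.4, -0.1, -0.1]
grip_width: -0.0004
```

```bash
python3 - <<'E'
from h import *
snap('wrist','w10.png');w=j2w(.155,.124);w2=j2w(.024,.124)
go([(w[0],w[1],.044),(w2[0],w2[1],.044)],92.2)
E
```

```text
t 16.95 pos [0.6119 0.0947 0.0545] yaw 92.21 F [ 1.  -0.6  0.8] w 0.0002 q [ -2.  39.  77.  -0.  64. -94.]
turn [ 0.0002 -0.003   0.0002] in 1 [ 0.0002 -0.003   0.0002]
to [0.6121 0.0946 0.044 ] shift [-0.0002 -0.0002  0.0105] n 1 each [-0.0002 -0.0002  0.0105]
to [0.4812 0.0895 0.044 ] shift [0.131 0.    0.   ] n 3 each [0.0437 0.     0.    ]
```

View pics/w10.png

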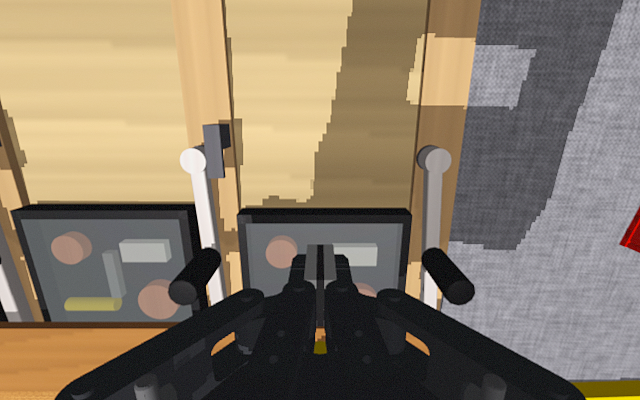

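Emit:
{"api": "play_rows", "payload": {
  "commands": [
    {"grip": 1,"x": 0,"y": 0,"z": 0.012,"rx": 0,"ry": 0,"rz": 0},
    {"grip": 1,"x": 0,"y": 0,"z": 0.002,"rx": 0,"ry": 0,"rz": 0},
    {"grip": 1,"x": 0,"y": 0,"z": 0.001,"rx": 0,"ry": 0,"rz": 0},
    {"grip": 1,"x": 0,"y": 0,"z": 0,"rx": 0,"ry": 0,"rz": 0},
    {"grip": 1,"x": 0,"y": 0,"z": 0,"rx": 0,"ry": 0,"rz": 0}
  ]
}}

```text
time_s: 17.58
position: [0.6127, 0.0947, 0.0408]
tool_rot: [[-0.999, -0.039, 0.001], [-0.039, 0.999, -0.0], [-0.001, -0.0, -1.0]]
ft_force: [-0.2, -0.8, -0.2]
grip_width: 0.0001
```

Emit:
{"api": "play_rows", "payload": {
  "commands": [
    {"grip": 1,"x": 0,"y": 0,"z": 0.003,"rx": 0,"ry": 0,"rz": 0},
    {"grip": 1,"x": 0,"y": 0,"z": 0,"rx": 0,"ry": 0,"rz": 0},
    {"grip": 1,"x": 0,"y": 0,"z": 0,"rx": 0,"ry": 0,"rz": 0}
  ]
}}

```text
time_s: 17.95
position: [0.6132, 0.0947, 0.04]
tool_rot: [[-0.999, -0.039, 0.003], [-0.039, 0.999, -0.0], [-0.003, -0.0, -1.0]]
ft_force: [-5.3, -0.3, 17.6]
grip_width: 0.0001
```

Emit:
{"api": "play_rows", "payload": {
  "commands": [
    {"grip": 1,"x": 0.006,"y": 0,"z": -0.0004,"rx": 0,"ry": 0,"rz": 0},
    {"grip": 1,"x": 0.012,"y": 0,"z": 0,"rx": 0,"ry": 0,"rz": 0},
    {"grip": 1,"x": 0.012,"y": 0,"z": 0,"rx": 0,"ry": 0,"rz": 0},
    {"grip": 1,"x": 0.012,"y": 0,"z": 0,"rx": 0,"ry": 0,"rz": 0},
    {"grip": 1,"x": 0,"y": 0,"z": 0,"rx": 0,"ry": 0,"rz": 0}
  ]
}}

```text
time_s: 18.58
position: [0.5713, 0.093, 0.04]
tool_rot: [[-0.999, -0.039, 0.004], [-0.039, 0.999, -0.0], [-0.004, -0.0, -1.0]]
ft_force: [-3.0, -0.5, 16.0]
grip_width: 0.0001
```

```bash
python3 - <<'E'
from h import *
snap('wrist','w11.png');P=cloud(snap('top'));mods(P);go([])
E
```

```text
1 [None, None, None]
2 [(np.float64(0.1266), np.float64(0.1844)), (np.float64(0.1262), np.float64(0.1849)), (np.float64(0.1267), np.float64(0.185))]
3 [(np.float64(0.1272), np.float64(0.1842)), (np.float64(0.1276), np.float64(0.1848)), (np.float64(0.1275), np.float64(0.1829))]
t 18.68 pos [0.5713 0.093  0.04  ] yaw 92.22 F [-3.9 -0.1 17.4] w -0.0001 q [ -2.  37.  85.  -0.  58. -95.]
```

View pics/w11.png

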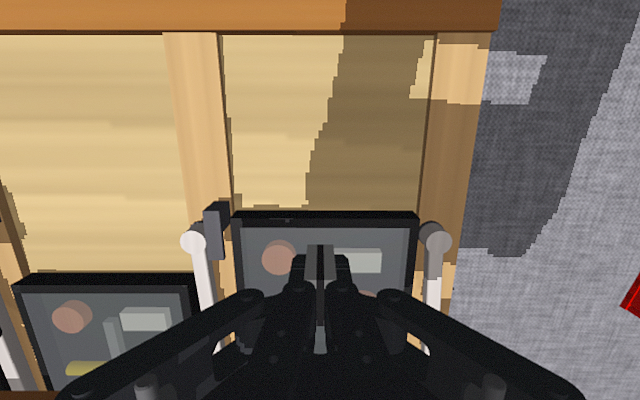

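Emit:
{"api": "play_rows", "payload": {
  "commands": [
    {"grip": 1,"x": 0.012,"y": 0,"z": 0,"rx": 0,"ry": 0,"rz": 0},
    {"grip": 1,"x": 0.012,"y": 0,"z": 0,"rx": 0,"ry": 0,"rz": 0},
    {"grip": 1,"x": 0.012,"y": 0,"z": 0,"rx": 0,"ry": 0,"rz": 0},
    {"grip": 1,"x": 0.012,"y": 0,"z": 0,"rx": 0,"ry": 0,"rz": 0},
    {"grip": 1,"x": 0.012,"y": 0,"z": 0,"rx": 0,"ry": 0,"rz": 0},
    {"grip": 1,"x": 0.012,"y": 0,"z": 0,"rx": 0,"ry": 0,"rz": 0},
    {"grip": 1,"x": 0,"y": 0,"z": 0,"rx": 0,"ry": 0,"rz": 0}
  ]
}}

```text
time_s: 19.55
position: [0.4998, 0.0901, 0.04]
tool_rot: [[-0.999, -0.039, 0.005], [-0.039, 0.999, -0.0], [-0.005, -0.001, -1.0]]
ft_force: [-2.6, -0.8, 19.0]
grip_width: -0.0004
```

Emit:
{"api": "play_rows", "payload": {
  "commands": [
    {"grip": 1,"x": 0.004,"y": 0,"z": 0,"rx": 0,"ry": 0,"rz": 0},
    {"grip": 1,"x": 0.003,"y": 0,"z": 0,"rx": 0,"ry": 0,"rz": 0},
    {"grip": 1,"x": 0,"y": 0,"z": 0,"rx": 0,"ry": 0,"rz": 0}
  ]
}}

```text
time_s: 19.92
position: [0.4942, 0.0898, 0.04]
tool_rot: [[-0.999, -0.039, 0.008], [-0.039, 0.999, -0.0], [-0.008, -0.001, -1.0]]
ft_force: [2.3, 0.0, 14.6]
grip_width: -0.0003
```

Emit:
{"api": "play_rows", "payload": {
  "commands": [
    {"grip": 1,"x": 0.003,"y": 0,"z": 0,"rx": 0,"ry": 0,"rz": 0},
    {"grip": 1,"x": 0,"y": 0,"z": 0,"rx": 0,"ry": 0,"rz": 0},
    {"grip": 1,"x": 0,"y": 0,"z": 0,"rx": 0,"ry": 0,"rz": 0}
  ]
}}

```text
time_s: 20.3
position: [0.4913, 0.0897, 0.04]
tool_rot: [[-0.999, -0.039, 0.008], [-0.039, 0.999, -0.0], [-0.008, -0.001, -1.0]]
ft_force: [3.5, -0.1, 15.3]
grip_width: 0.0
```

```bash
python3 - <<'E'
from h import *
P=cloud(snap('wrist','w12.png'));go([])
snap('top','t12.png')
E
```

```text
t 20.35 pos [0.4914 0.0897 0.04  ] yaw 92.21 F [ 2.6 -0.2 15.1] w -0.0002 q [ -3.  32.  98.   0.  50. -95.]
```

View pics/w12.png

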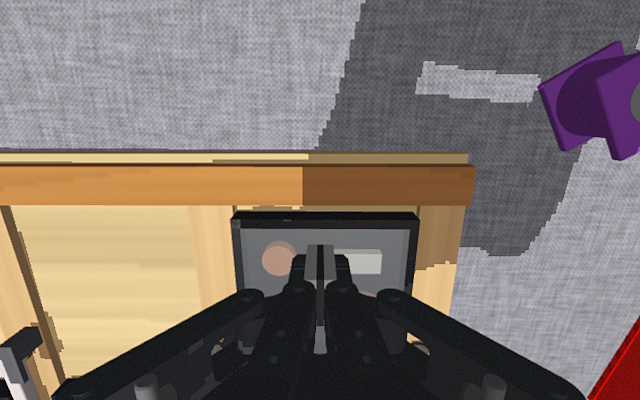

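Emit:
{"api": "play_rows", "payload": {
  "commands": [
    {"grip": 1,"x": 0.003,"y": 0,"z": 0,"rx": 0,"ry": 0,"rz": 0},
    {"grip": 1,"x": 0.002,"y": 0,"z": 0,"rx": 0,"ry": 0,"rz": 0},
    {"grip": 1,"x": 0,"y": 0,"z": 0,"rx": 0,"ry": 0,"rz": 0}
  ]
}}

```text
time_s: 20.78
position: [0.4864, 0.0895, 0.04]
tool_rot: [[-0.999, -0.039, 0.008], [-0.039, 0.999, -0.0], [-0.008, -0.001, -1.0]]
ft_force: [2.5, 1.0, 14.8]
grip_width: 0.0002
```

Emit:
{"api": "play_rows", "payload": {
  "commands": [
    {"grip": 1,"x": 0.002,"y": 0,"z": 0,"rx": 0,"ry": 0,"rz": 0},
    {"grip": 1,"x": 0,"y": 0,"z": 0,"rx": 0,"ry": 0,"rz": 0}
  ]
}}

```text
time_s: 21.02
position: [0.4847, 0.0894, 0.04]
tool_rot: [[-0.999, -0.038, 0.009], [-0.038, 0.999, -0.0], [-0.009, -0.001, -1.0]]
ft_force: [3.6, 0.9, 14.9]
grip_width: 0.0003
```

```bash
python3 - <<'E'
from h import *
P=cloud(snap('wrist','w13.png'));go([])
E
```

```text
t 21.07 pos [0.4847 0.0894 0.04  ] yaw 92.21 F [ 4.1  0.5 15.1] w -0.0001 q [ -3.  31. 100.   0.  49. -96.]
```

View pics/w13.png

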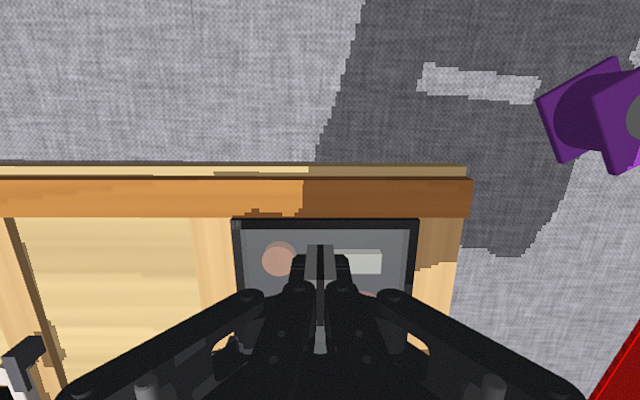

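Emit:
{"api": "play_rows", "payload": {
  "commands": [
    {"grip": 1,"x": 0.002,"y": 0,"z": 0,"rx": 0,"ry": 0,"rz": 0},
    {"grip": 1,"x": 0,"y": 0,"z": 0,"rx": 0,"ry": 0,"rz": 0},
    {"grip": 1,"x": 0,"y": 0,"z": 0,"rx": 0,"ry": 0,"rz": 0}
  ]
}}

```text
time_s: 21.45
position: [0.4829, 0.0893, 0.04]
tool_rot: [[-0.999, -0.038, 0.009], [-0.038, 0.999, -0.0], [-0.009, -0.001, -1.0]]
ft_force: [5.3, -0.3, 13.9]
grip_width: -0.0001
```

Emit:
{"api": "play_rows", "payload": {
  "commands": [
    {"grip": 1,"x": 0.002,"y": 0,"z": 0,"rx": 0,"ry": 0,"rz": 0},
    {"grip": 1,"x": 0,"y": 0,"z": 0,"rx": 0,"ry": 0,"rz": 0},
    {"grip": 1,"x": 0,"y": 0,"z": 0,"rx": 0,"ry": 0,"rz": 0}
  ]
}}

```text
time_s: 21.82
position: [0.481, 0.0892, 0.04]
tool_rot: [[-0.999, -0.038, 0.009], [-0.038, 0.999, -0.0], [-0.009, -0.001, -1.0]]
ft_force: [4.6, -0.1, 13.1]
grip_width: -0.0002
```

```bash
python3 - <<'E'
from h import *
P=cloud(snap('wrist','w14.png'));go([])
E
```

```text
t 21.88 pos [0.481  0.0892 0.04  ] yaw 92.2 F [ 4.3  0.1 13.9] w -0.0003 q [ -3.  31. 100.   0.  48. -96.]
```

View pics/w14.png

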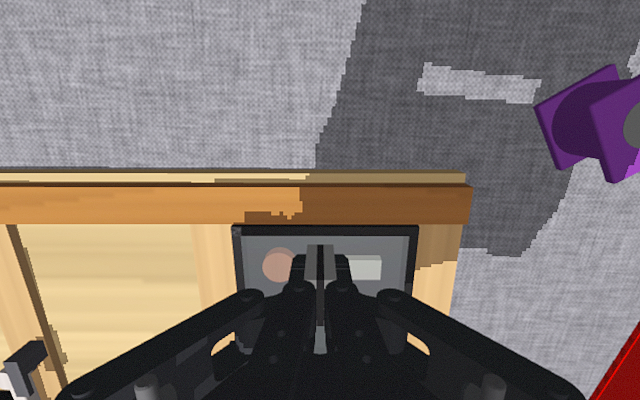

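Emit:
{"api": "play_rows", "payload": {
  "commands": [
    {"grip": 1,"x": 0,"y": 0,"z": -0.004,"rx": 0,"ry": 0,"rz": 0},
    {"grip": 1,"x": 0,"y": 0,"z": -0.03,"rx": 0,"ry": 0,"rz": 0},
    {"grip": 1,"x": 0,"y": 0,"z": -0.05,"rx": 0,"ry": 0,"rz": 0},
    {"grip": 1,"x": 0,"y": 0,"z": -0.05,"rx": 0,"ry": 0,"rz": 0},
    {"grip": 1,"x": 0,"y": 0,"z": 0,"rx": 0,"ry": 0,"rz": 0}
  ]
}}

```text
time_s: 22.5
position: [0.4788, 0.0895, 0.175]
tool_rot: [[-0.999, -0.039, 0.007], [-0.039, 0.999, -0.0], [-0.007, -0.001, -1.0]]
ft_force: [0.3, 0.5, -0.5]
grip_width: 0.0001
```

```bash
python3 - <<'E'
from h import *
P=cloud(snap('wrist','w15.png'));mods(P)
w=j2w(.155,0);go([(w[0],w[1],.155),(w[0],w[1],.045)],92.2)
im=snap('top');c=im['color'][130:246,225:425]
cv2.imwrite('pics/crop15.png',cv2.resize(c,None,fx=4,fy=4,interpolation=cv2.INTER_CUBIC))
E
```

```text
1 [(np.float64(0.0033), np.float64(0.0943)), (np.float64(0.0034), np.float64(0.0754)), (np.float64(0.0032), np.float64(0.0945))]
2 [(np.float64(0.0033), np.float64(0.1708)), (np.float64(0.0033), np.float64(0.1533)), (np.float64(0.0034), np.float64(0.185))]
3 [(np.float64(0.0034), np.float64(0.185)), (np.float64(0.0033), np.float64(0.1849)), (np.float64(0.0033), np.float64(0.1825))]
t 22.55 pos [0.4777 0.0895 0.1729] yaw 92.22 F [-1.  -0.7 -0.4] w 0.0 q [ -3.  19.  91.  -0.  69. -96.]
turn [-0.0003  0.0024  0.0004] in 1 [-0.0003  0.0024  0.0004]
to [ 0.6169 -0.0293  0.155 ] shift [-0.1345 -0.1241  0.0179] n 4 each [-0.0336 -0.031   0.0045]
to [ 0.6169 -0.0293  0.045 ] shift [0.   0.   0.11] n 2 each [0.    0.    0.055]
```

View pics/w15.png

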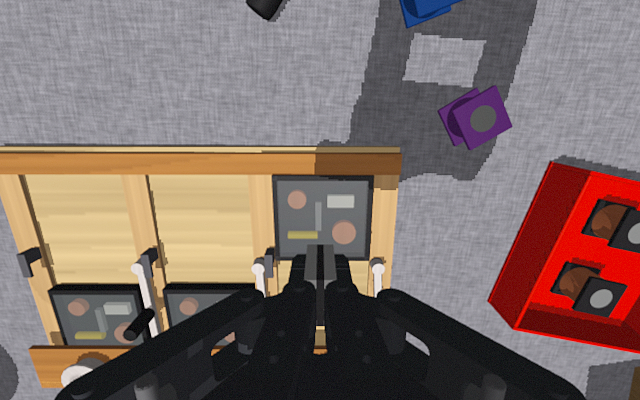

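Emit:
{"api": "play_rows", "payload": {
  "commands": [
    {"grip": 1,"x": -0.0336,"y": -0.031,"z": 0,"rx": 0,"ry": 0,"rz": 0},
    {"grip": 1,"x": -0.0336,"y": -0.031,"z": 0,"rx": 0,"ry": 0,"rz": 0},
    {"grip": 1,"x": -0.0336,"y": -0.031,"z": 0,"rx": 0,"ry": 0,"rz": 0},
    {"grip": 1,"x": -0.0336,"y": -0.031,"z": 0,"rx": 0,"ry": 0,"rz": 0},
    {"grip": 1,"x": 0,"y": 0,"z": 0.04,"rx": 0,"ry": 0,"rz": 0},
    {"grip": 1,"x": 0,"y": 0,"z": 0.04,"rx": 0,"ry": 0,"rz": 0},
    {"grip": 1,"x": 0,"y": 0,"z": 0.04,"rx": 0,"ry": 0,"rz": 0},
    {"grip": 1,"x": 0,"y": 0,"z": 0,"rx": 0,"ry": 0,"rz": 0},
    {"grip": 1,"x": 0,"y": 0,"z": 0,"rx": 0,"ry": 0,"rz": 0}
  ]
}}

```text
time_s: 23.72
position: [0.6171, -0.0293, 0.0526]
tool_rot: [[-0.999, -0.039, 0.0], [-0.039, 0.999, -0.0], [-0.0, -0.0, -1.0]]
ft_force: [0.0, -0.7, 0.2]
grip_width: -0.0001
```

```bash
python3 - <<'E'
from h import *
P=cloud(snap('wrist','w16.png'))
w=j2w(.155,0);go([(w[0],w[1],.0385)],92.2)
E
```

```text
t 23.77 pos [ 0.6174 -0.0293  0.0532] yaw 92.22 F [-0.4 -0.2  0.3] w 0.0002 q [ -14.   39.   78.   -0.   63. -106.]
turn [-0.0006  0.0019  0.0004] in 1 [-0.0006  0.0019  0.0004]
to [ 0.6169 -0.0293  0.0385] shift [ 0.0005 -0.      0.0147] n 1 each [ 0.0005 -0.      0.0147]
```

View pics/w16.png

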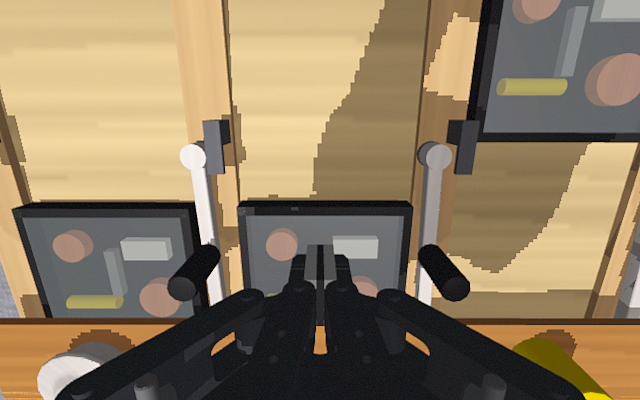

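Emit:
{"api": "play_rows", "payload": {
  "commands": [
    {"grip": 1,"x": 0,"y": 0,"z": 0.011,"rx": 0,"ry": 0,"rz": 0},
    {"grip": 1,"x": 0,"y": 0,"z": 0.0025,"rx": 0,"ry": 0,"rz": 0},
    {"grip": 1,"x": 0,"y": 0,"z": 0.001,"rx": 0,"ry": 0,"rz": 0},
    {"grip": 1,"x": 0,"y": 0,"z": 0,"rx": 0,"ry": 0,"rz": 0},
    {"grip": 1,"x": 0,"y": 0,"z": 0,"rx": 0,"ry": 0,"rz": 0}
  ]
}}

```text
time_s: 24.4
position: [0.6172, -0.0293, 0.04]
tool_rot: [[-0.999, -0.039, 0.003], [-0.039, 0.999, -0.001], [-0.003, -0.001, -1.0]]
ft_force: [-5.6, 0.7, 17.7]
grip_width: -0.0001
```

Emit:
{"api": "play_rows", "payload": {
  "commands": [
    {"grip": 1,"x": 0.006,"y": 0,"z": -0.0003,"rx": 0,"ry": 0,"rz": 0},
    {"grip": 1,"x": 0.012,"y": 0,"z": 0,"rx": 0,"ry": 0,"rz": 0},
    {"grip": 1,"x": 0.012,"y": 0,"z": 0,"rx": 0,"ry": 0,"rz": 0},
    {"grip": 1,"x": 0.012,"y": 0,"z": 0,"rx": 0,"ry": 0,"rz": 0},
    {"grip": 1,"x": 0.012,"y": 0,"z": 0,"rx": 0,"ry": 0,"rz": 0},
    {"grip": 1,"x": 0.012,"y": 0,"z": 0,"rx": 0,"ry": 0,"rz": 0},
    {"grip": 1,"x": 0.012,"y": 0,"z": 0,"rx": 0,"ry": 0,"rz": 0},
    {"grip": 1,"x": 0.012,"y": 0,"z": 0,"rx": 0,"ry": 0,"rz": 0},
    {"grip": 1,"x": 0.012,"y": 0,"z": 0,"rx": 0,"ry": 0,"rz": 0},
    {"grip": 1,"x": 0.012,"y": 0,"z": 0,"rx": 0,"ry": 0,"rz": 0},
    {"grip": 1,"x": 0,"y": 0,"z": 0,"rx": 0,"ry": 0,"rz": 0}
  ]
}}

```text
time_s: 25.78
position: [0.5041, -0.0343, 0.04]
tool_rot: [[-0.999, -0.039, 0.005], [-0.039, 0.999, -0.002], [-0.005, -0.002, -1.0]]
ft_force: [-3.2, -1.5, 19.2]
grip_width: 0.0002
```

Emit:
{"api": "play_rows", "payload": {
  "commands": [
    {"grip": 1,"x": 0.003,"y": 0,"z": 0,"rx": 0,"ry": 0,"rz": 0},
    {"grip": 1,"x": 0.003,"y": 0,"z": 0,"rx": 0,"ry": 0,"rz": 0},
    {"grip": 1,"x": 0.003,"y": 0,"z": 0,"rx": 0,"ry": 0,"rz": 0},
    {"grip": 1,"x": 0,"y": 0,"z": 0,"rx": 0,"ry": 0,"rz": 0}
  ]
}}

```text
time_s: 26.28
position: [0.4965, -0.0348, 0.04]
tool_rot: [[-0.999, -0.038, 0.008], [-0.038, 0.999, -0.002], [-0.008, -0.003, -1.0]]
ft_force: [2.7, 0.1, 15.6]
grip_width: -0.0004
```

```bash
python3 - <<'E'
from h import *
P=cloud(snap('wrist','w17.png'));go([])
E
```

```text
t 26.32 pos [ 0.4965 -0.0348  0.04  ] yaw 92.2 F [ 3.3 -0.6 16.2] w 0.0005 q [ -18.   31.   99.    0.   49. -110.]
```

View pics/w17.png

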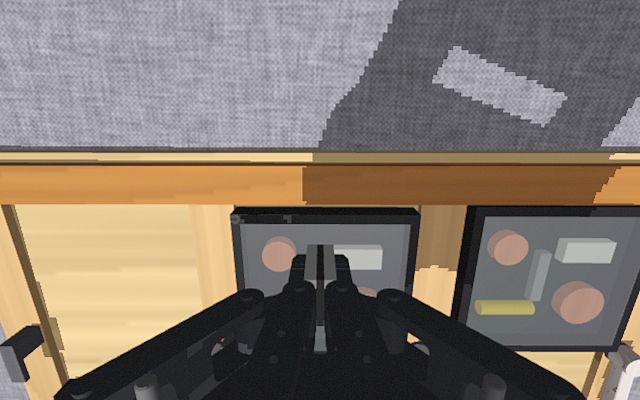

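Emit:
{"api": "play_rows", "payload": {
  "commands": [
    {"grip": 1,"x": 0.003,"y": 0,"z": 0,"rx": 0,"ry": 0,"rz": 0},
    {"grip": 1,"x": 0.003,"y": 0,"z": 0,"rx": 0,"ry": 0,"rz": 0},
    {"grip": 1,"x": 0,"y": 0,"z": 0,"rx": 0,"ry": 0,"rz": 0}
  ]
}}

```text
time_s: 26.7
position: [0.4909, -0.0351, 0.04]
tool_rot: [[-0.999, -0.038, 0.009], [-0.038, 0.999, -0.003], [-0.009, -0.003, -1.0]]
ft_force: [4.4, 1.2, 15.6]
grip_width: -0.0004
```

```bash
python3 - <<'E'
from h import *
P=cloud(snap('wrist','w18.png'));go([])
E
```

```text
t 26.75 pos [ 0.4909 -0.0351  0.04  ] yaw 92.2 F [ 4.5 -0.7 15.7] w -0.0002 q [ -18.   31.  100.    0.   49. -110.]
```

Emit:
{"api": "play_rows", "payload": {
  "commands": [
    {"grip": 1,"x": 0.003,"y": 0,"z": 0,"rx": 0,"ry": 0,"rz": 0},
    {"grip": 1,"x": 0.002,"y": 0,"z": 0,"rx": 0,"ry": 0,"rz": 0},
    {"grip": 1,"x": 0,"y": 0,"z": 0,"rx": 0,"ry": 0,"rz": 0}
  ]
}}

```text
time_s: 27.12
position: [0.4861, -0.0354, 0.04]
tool_rot: [[-0.999, -0.038, 0.01], [-0.038, 0.999, -0.003], [-0.009, -0.003, -1.0]]
ft_force: [5.1, -0.1, 14.7]
grip_width: -0.0002
```

```bash
python3 - <<'E'
from h import *
P=cloud(snap('wrist','w19.png'));go([])
a=cv2.imread('pics/w18.png')[190:300,180:480];b=cv2.imread('pics/w19.png')[190:300,180:480]
cv2.imwrite('pics/c19.png',cv2.resize(np.vstack([a,b]),None,fx=2,fy=2))
E
```

```text
t 27.18 pos [ 0.4861 -0.0354  0.04  ] yaw 92.2 F [ 5.6  0.  14.8] w 0.0002 q [ -18.   31.  100.    0.   48. -110.]
```

View pics/c19.png

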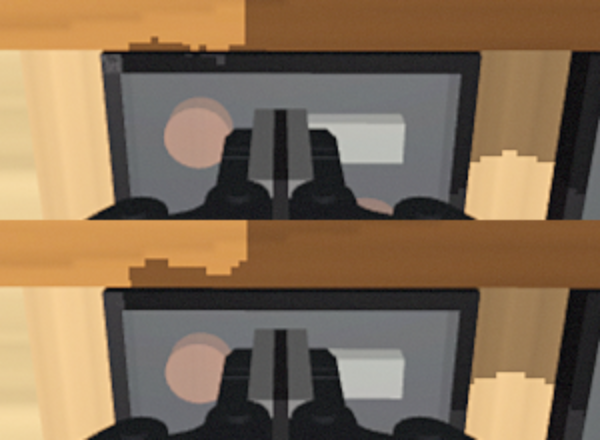

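Emit:
{"api": "play_rows", "payload": {
  "commands": [
    {"grip": 1,"x": 0,"y": 0,"z": -0.004,"rx": 0,"ry": 0,"rz": 0},
    {"grip": 1,"x": 0,"y": 0,"z": -0.03,"rx": 0,"ry": 0,"rz": 0},
    {"grip": 1,"x": 0,"y": 0,"z": -0.04,"rx": 0,"ry": 0,"rz": 0},
    {"grip": 1,"x": 0,"y": 0,"z": -0.04,"rx": 0,"ry": 0,"rz": 0},
    {"grip": 1,"x": 0,"y": 0,"z": 0,"rx": 0,"ry": 0,"rz": 0}
  ]
}}

```text
time_s: 27.8
position: [0.4836, -0.0346, 0.1541]
tool_rot: [[-0.999, -0.039, 0.005], [-0.039, 0.999, -0.002], [-0.005, -0.002, -1.0]]
ft_force: [-0.6, 0.6, -1.1]
grip_width: 0.0001
```

```bash
python3 - <<'E'
from h import *
w=j2w(.155,-.124);go([(w[0],w[1],.155),(w[0],w[1],.053)],92.2)
E
```

```text
t 27.8 pos [ 0.4836 -0.0346  0.1541] yaw 92.23 F [-0.6  0.6 -1.1] w 0.0001 q [ -18.   21.   93.   -0.   66. -110.]
turn [-0.0018  0.0049  0.0005] in 1 [-0.0018  0.0049  0.0005]
to [ 0.6216 -0.1533  0.155 ] shift [-0.1334 -0.1239 -0.0009] n 4 each [-0.0333 -0.031  -0.0002]
to [ 0.6216 -0.1533  0.053 ] shift [0.    0.    0.102] n 2 each [0.    0.    0.051]
```

Emit:
{"api": "play_rows", "payload": {
  "commands": [
    {"grip": 1,"x": -0.0333,"y": -0.031,"z": 0,"rx": 0,"ry": 0,"rz": 0},
    {"grip": 1,"x": -0.0333,"y": -0.031,"z": 0,"rx": 0,"ry": 0,"rz": 0},
    {"grip": 1,"x": -0.0333,"y": -0.031,"z": 0,"rx": 0,"ry": 0,"rz": 0},
    {"grip": 1,"x": -0.0333,"y": -0.031,"z": 0,"rx": 0,"ry": 0,"rz": 0},
    {"grip": 1,"x": 0,"y": 0,"z": 0.035,"rx": 0,"ry": 0,"rz": 0},
    {"grip": 1,"x": 0,"y": 0,"z": 0.035,"rx": 0,"ry": 0,"rz": 0},
    {"grip": 1,"x": 0,"y": 0,"z": 0.03,"rx": 0,"ry": 0,"rz": 0},
    {"grip": 1,"x": 0,"y": 0,"z": 0,"rx": 0,"ry": 0,"rz": 0},
    {"grip": 1,"x": 0,"y": 0,"z": 0,"rx": 0,"ry": 0,"rz": 0}
  ]
}}

```text
time_s: 28.92
position: [0.621, -0.1533, 0.0524]
tool_rot: [[-0.999, -0.039, 0.001], [-0.039, 0.999, -0.0], [-0.001, -0.0, -1.0]]
ft_force: [0.7, -0.1, 1.0]
grip_width: -0.0001
```

```bash
python3 - <<'E'
from h import *
P=cloud(snap('wrist','w20.png'))
w=j2w(.155,-.124);go([(w[0],w[1],.0387)],92.2)
E
```

```text
t 28.98 pos [ 0.6212 -0.1534  0.0529] yaw 92.22 F [-0.5 -0.9  0.5] w 0.0 q [ -24.   41.   74.   -0.   65. -117.]
turn [-0.0008  0.0016  0.0003] in 1 [-0.0008  0.0016  0.0003]
to [ 0.6216 -0.1533  0.0387] shift [-0.0004  0.0001  0.0142] n 1 each [-0.0004  0.0001  0.0142]
```

View pics/w20.png

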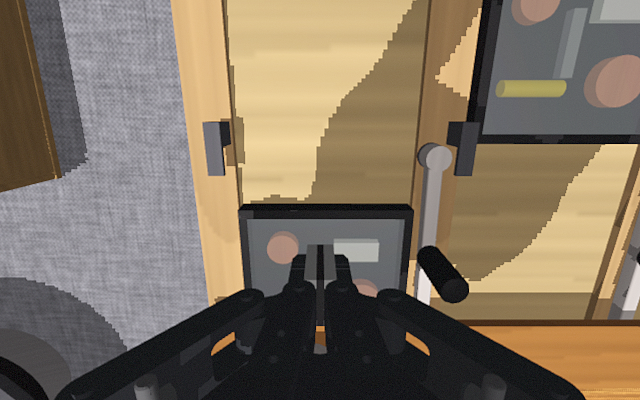

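Emit:
{"api": "play_rows", "payload": {
  "commands": [
    {"grip": 1,"x": 0,"y": 0,"z": 0.011,"rx": 0,"ry": 0,"rz": 0},
    {"grip": 1,"x": 0,"y": 0,"z": 0.0025,"rx": 0,"ry": 0,"rz": 0},
    {"grip": 1,"x": 0,"y": 0,"z": 0.0007,"rx": 0,"ry": 0,"rz": 0},
    {"grip": 1,"x": 0,"y": 0,"z": 0,"rx": 0,"ry": 0,"rz": 0},
    {"grip": 1,"x": 0,"y": 0,"z": 0,"rx": 0,"ry": 0,"rz": 0}
  ]
}}

```text
time_s: 29.6
position: [0.6212, -0.1534, 0.04]
tool_rot: [[-0.999, -0.039, 0.002], [-0.039, 0.999, -0.001], [-0.002, -0.001, -1.0]]
ft_force: [-5.1, 2.3, 17.6]
grip_width: 0.0001
```

Emit:
{"api": "play_rows", "payload": {
  "commands": [
    {"grip": 1,"x": 0.006,"y": 0,"z": -0.0003,"rx": 0,"ry": 0,"rz": 0},
    {"grip": 1,"x": 0.012,"y": 0,"z": 0,"rx": 0,"ry": 0,"rz": 0},
    {"grip": 1,"x": 0.012,"y": 0,"z": 0,"rx": 0,"ry": 0,"rz": 0},
    {"grip": 1,"x": 0.012,"y": 0,"z": 0,"rx": 0,"ry": 0,"rz": 0},
    {"grip": 1,"x": 0.012,"y": 0,"z": 0,"rx": 0,"ry": 0,"rz": 0},
    {"grip": 1,"x": 0.012,"y": 0,"z": 0,"rx": 0,"ry": 0,"rz": 0},
    {"grip": 1,"x": 0.012,"y": 0,"z": 0,"rx": 0,"ry": 0,"rz": 0},
    {"grip": 1,"x": 0.012,"y": 0,"z": 0,"rx": 0,"ry": 0,"rz": 0},
    {"grip": 1,"x": 0.012,"y": 0,"z": 0,"rx": 0,"ry": 0,"rz": 0},
    {"grip": 1,"x": 0.012,"y": 0,"z": 0,"rx": 0,"ry": 0,"rz": 0},
    {"grip": 1,"x": 0,"y": 0,"z": 0,"rx": 0,"ry": 0,"rz": 0}
  ]
}}

```text
time_s: 30.98
position: [0.5077, -0.1586, 0.04]
tool_rot: [[-0.999, -0.038, 0.004], [-0.038, 0.999, -0.003], [-0.004, -0.003, -1.0]]
ft_force: [-2.7, -1.3, 18.9]
grip_width: 0.0
```

Emit:
{"api": "play_rows", "payload": {
  "commands": [
    {"grip": 1,"x": 0.003,"y": 0,"z": 0,"rx": 0,"ry": 0,"rz": 0},
    {"grip": 1,"x": 0.003,"y": 0,"z": 0,"rx": 0,"ry": 0,"rz": 0},
    {"grip": 1,"x": 0.003,"y": 0,"z": 0,"rx": 0,"ry": 0,"rz": 0},
    {"grip": 1,"x": 0.003,"y": 0,"z": 0,"rx": 0,"ry": 0,"rz": 0},
    {"grip": 1,"x": 0.003,"y": 0,"z": 0,"rx": 0,"ry": 0,"rz": 0},
    {"grip": 1,"x": 0,"y": 0,"z": 0,"rx": 0,"ry": 0,"rz": 0}
  ]
}}

```text
time_s: 31.72
position: [0.4942, -0.1594, 0.04]
tool_rot: [[-0.999, -0.038, 0.007], [-0.038, 0.999, -0.004], [-0.007, -0.004, -1.0]]
ft_force: [3.4, 0.3, 15.0]
grip_width: -0.0
```

```bash
python3 - <<'E'
from h import *
P=cloud(snap('wrist','w21.png'));go([])
E
```

```text
t 31.77 pos [ 0.4942 -0.1594  0.04  ] yaw 92.2 F [ 3.6 -0.4 14.9] w 0.0001 q [ -31.   33.   95.    0.   51. -123.]
```

Emit:
{"api": "play_rows", "payload": {
  "commands": [
    {"grip": 1,"x": 0.003,"y": 0,"z": 0,"rx": 0,"ry": 0,"rz": 0},
    {"grip": 1,"x": 0.002,"y": 0,"z": 0,"rx": 0,"ry": 0,"rz": 0},
    {"grip": 1,"x": 0,"y": 0,"z": 0,"rx": 0,"ry": 0,"rz": 0}
  ]
}}

```text
time_s: 32.15
position: [0.4895, -0.1597, 0.04]
tool_rot: [[-0.999, -0.038, 0.008], [-0.038, 0.999, -0.004], [-0.008, -0.004, -1.0]]
ft_force: [5.0, -0.9, 14.2]
grip_width: 0.0003
```

```bash
python3 - <<'E'
from h import *
P=cloud(snap('wrist','w22.png'));go([])
a=cv2.imread('pics/w21.png')[190:300,180:480];b=cv2.imread('pics/w22.png')[190:300,180:480]
cv2.imwrite('pics/c22.png',cv2.resize(np.vstack([a,b]),None,fx=2,fy=2))
E
```

```text
t 32.2 pos [ 0.4895 -0.1597  0.04  ] yaw 92.2 F [ 5.3 -0.1 14.5] w -0.0003 q [ -31.   33.   96.    0.   51. -124.]
```

View pics/c22.png

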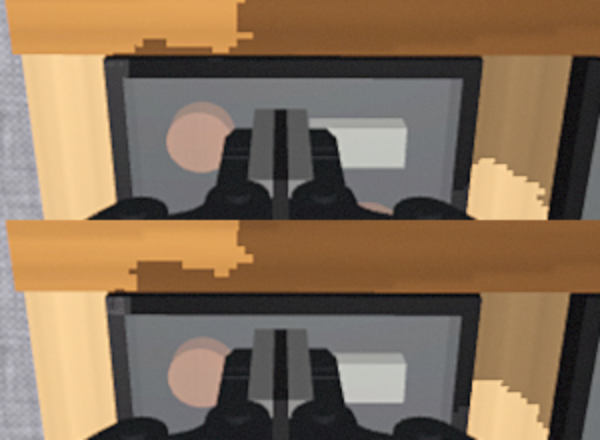

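Emit:
{"api": "play_rows", "payload": {
  "commands": [
    {"grip": 1,"x": 0.003,"y": 0,"z": 0,"rx": 0,"ry": 0,"rz": 0},
    {"grip": 1,"x": 0.001,"y": 0,"z": 0,"rx": 0,"ry": 0,"rz": 0},
    {"grip": 1,"x": 0,"y": 0,"z": 0,"rx": 0,"ry": 0,"rz": 0},
    {"grip": 1,"x": 0,"y": 0,"z": -0.004,"rx": 0,"ry": 0,"rz": 0},
    {"grip": 1,"x": 0,"y": 0,"z": -0.03,"rx": 0,"ry": 0,"rz": 0},
    {"grip": 1,"x": 0,"y": 0,"z": -0.05,"rx": 0,"ry": 0,"rz": 0},
    {"grip": 1,"x": 0,"y": 0,"z": -0.05,"rx": 0,"ry": 0,"rz": 0},
    {"grip": 1,"x": 0,"y": 0,"z": 0,"rx": 0,"ry": 0,"rz": 0}
  ]
}}

```text
time_s: 33.2
position: [0.4838, -0.159, 0.175]
tool_rot: [[-0.999, -0.039, 0.006], [-0.039, 0.999, -0.004], [-0.006, -0.004, -1.0]]
ft_force: [-0.0, 0.6, -0.4]
grip_width: 0.0003
```

```bash
python3 - <<'E'
from h import *
im=snap('top','t23.png');c=im['color'][130:246,225:425]
cv2.imwrite('pics/crop23.png',cv2.resize(c,None,fx=4,fy=4,interpolation=cv2.INTER_CUBIC))
P=cloud(im)
# pegs
m=(P[...,2]>.05)&(P[...,2]<.07)&(P[...,0]>.55)&(P[...,0]<.645)&(P[...,1]>-.2)&(P[...,1]<.2)
n,l,st,ce=cv2.connectedComponentsWithStats(m.astype(np.uint8))
for k in range(1,n):
    q=P[l==k]; print(st[k,4],q.mean(0).round(4),w2j(q.mean(0)).round(4),q[:,2].max().round(4))
for t in ['bar1_peg']: print([(np.round(d['point'],3).tolist(),round(d['conf'],2)) for d in finder.boxes_of('top',t)])
go([])
E
```

```text
28 [0.6121 0.0292 0.0623] [0.1525 0.0587] 0.067
27 [ 0.617  -0.0945  0.0626] [ 0.1526 -0.0651] 0.0667
28 [0.6078 0.1551 0.0626] [0.153  0.1847] 0.0675
[([0.602, 0.158, 0.026], 0.52)]
t 33.3 pos [ 0.4824 -0.1582  0.1714] yaw 92.22 F [ 0.2  0.2 -1. ] w -0.0001 q [ -32.   22.   88.   -0.   70. -124.]
```

View pics/crop23.png

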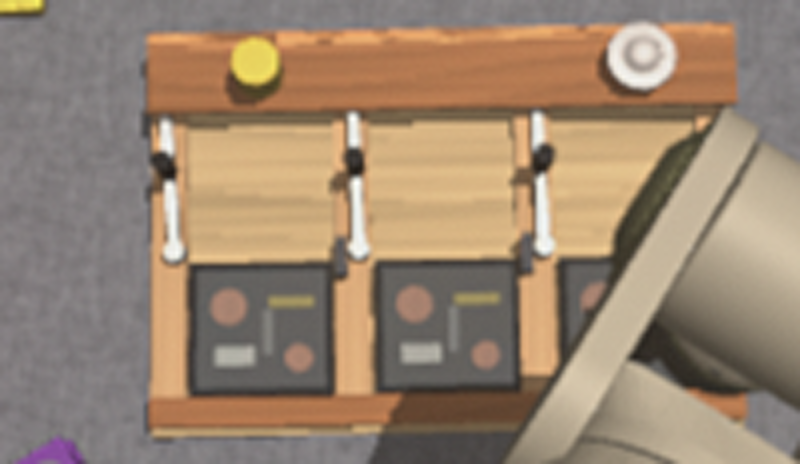

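```bash
python3 - <<'E'
from h import *
for y in (.124,0,-.124): print(j2w(.152,y+.057).round(4),j2w(.097,y+.002).round(4))
go([(.617,-.0952,.17),(.617,-.0952,.1),(.617,-.0952,.055)],92.2)
E
```

```text
[0.6069 0.1514] [0.5541 0.0943]
[0.6117 0.0275] [ 0.5589 -0.0296]
[ 0.6165 -0.0964] [ 0.5636 -0.1535]
t 33.3 pos [ 0.4824 -0.1582  0.1714] yaw 92.22 F [ 0.2  0.2 -1. ] w -0.0001 q [ -32.   22.   88.   -0.   70. -124.]
turn [ 0.0003 -0.0006  0.0004] in 1 [ 0.0003 -0.0006  0.0004]
to [ 0.617  -0.0952  0.17  ] shift [-0.1369  0.0578  0.0014] n 3 each [-0.0456  0.0193  0.0005]
to [ 0.617  -0.0952  0.1   ] shift [0.   0.   0.07] n 2 each [0.    0.    0.035]
to [ 0.617  -0.0952  0.055 ] shift [0.    0.    0.045] n 1 each [0.    0.    0.045]
```

Emit:
{"api": "play_rows", "payload": {
  "commands": [
    {"grip": 0.45,"x": -0.0456,"y": 0.0193,"z": 0,"rx": 0,"ry": 0,"rz": 0},
    {"grip": 0.45,"x": -0.0456,"y": 0.0193,"z": 0,"rx": 0,"ry": 0,"rz": 0},
    {"grip": 0.45,"x": -0.0456,"y": 0.0193,"z": 0,"rx": 0,"ry": 0,"rz": 0},
    {"grip": 0.45,"x": 0,"y": 0,"z": 0.035,"rx": 0,"ry": 0,"rz": 0},
    {"grip": 0.45,"x": 0,"y": 0,"z": 0.035,"rx": 0,"ry": 0,"rz": 0},
    {"grip": 0.45,"x": 0,"y": 0,"z": 0,"rx": 0,"ry": 0,"rz": 0},
    {"grip": 0.45,"x": 0,"y": 0,"z": 0,"rx": 0,"ry": 0,"rz": 0}
  ]
}}

```text
time_s: 34.17
position: [0.6175, -0.0955, 0.1023]
tool_rot: [[-0.999, -0.039, 0.0], [-0.039, 0.999, -0.0], [-0.0, -0.0, -1.0]]
ft_force: [-0.0, -0.2, 0.7]
grip_width: 0.0236
```

```bash
python3 - <<'E'
from h import *
P=cloud(snap('wrist','w24.png'))
m=(P[...,2]>.057)&(P[...,2]<.067)&(P[...,0]>.58)&(P[...,0]<.645)
n,l,st,ce=cv2.connectedComponentsWithStats(m.astype(np.uint8))
for k in range(1,n):
    if st[k,4]>60: q=P[l==k]; print(st[k,4],q.mean(0).round(4),ce[k])
go([(.617,-.0952,.055)],92.2)
E
```

```text
446 [ 0.6196 -0.0936  0.0643] [324.58071749 242.84080717]
562 [0.6153 0.029  0.0636] [523.26156584 242.98220641]
t 34.23 pos [ 0.6177 -0.0956  0.1029] yaw 92.21 F [-0.3  0.6  0.5] w 0.0236 q [ -20.   36.   73.   -0.   70. -112.]
turn [-0.0006  0.0015  0.0002] in 1 [-0.0006  0.0015  0.0002]
to [ 0.617  -0.0952  0.055 ] shift [0.0007 0.0004 0.0479] n 1 each [0.0007 0.0004 0.0479]
```

View pics/w24.png

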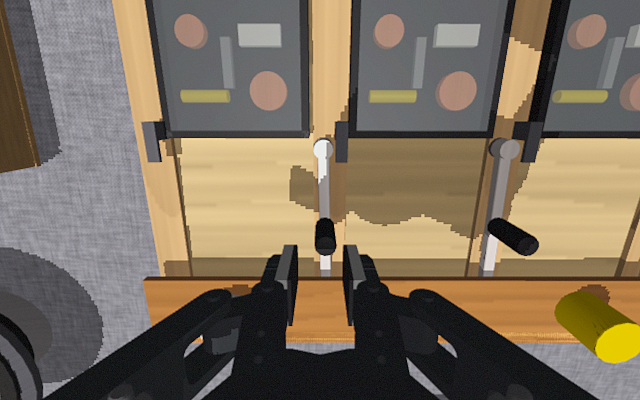

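Emit:
{"api": "play_rows", "payload": {
  "commands": [
    {"grip": 0.45,"x": 0,"y": 0.0013,"z": 0.024,"rx": 0,"ry": 0,"rz": 0},
    {"grip": 0.45,"x": 0,"y": 0,"z": 0.023,"rx": 0,"ry": 0,"rz": 0},
    {"grip": 0.45,"x": 0,"y": 0,"z": 0,"rx": 0,"ry": 0,"rz": 0},
    {"grip": 0.45,"x": 0,"y": 0,"z": 0,"rx": 0,"ry": 0,"rz": 0}
  ]
}}

```text
time_s: 34.72
position: [0.618, -0.0943, 0.0565]
tool_rot: [[-0.999, -0.039, 0.002], [-0.039, 0.999, -0.001], [-0.002, -0.001, -1.0]]
ft_force: [-0.1, -0.0, 1.1]
grip_width: 0.0237
```

```bash
python3 - <<'E'
from h import *
snap('wrist','w25.png');go([])
E
```

```text
t 34.77 pos [ 0.618  -0.0943  0.0565] yaw 92.22 F [ 0.1  0.5 -0.6] w 0.0231 q [ -20.   39.   76.    0.   64. -112.]
```

View pics/w25.png

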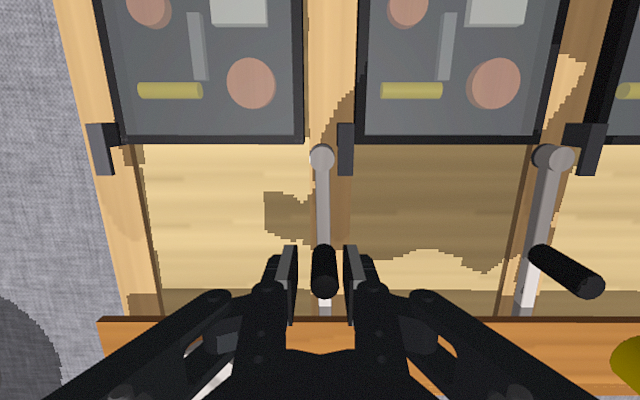

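Emit:
{"api": "play_rows", "payload": {
  "commands": [
    {"grip": 0.45,"x": 0.0007,"y": -0.0086,"z": 0,"rx": 0,"ry": 0,"rz": 0.1571},
    {"grip": 0.45,"x": 0.0007,"y": -0.0086,"z": 0,"rx": 0,"ry": 0,"rz": 0.1571},
    {"grip": 0.45,"x": 0.0007,"y": -0.0086,"z": 0,"rx": 0,"ry": 0,"rz": 0.1571},
    {"grip": 0.45,"x": 0.0007,"y": -0.0086,"z": 0,"rx": 0,"ry": 0,"rz": 0.1571},
    {"grip": 0.45,"x": 0.0007,"y": -0.0086,"z": 0,"rx": 0,"ry": 0,"rz": 0.1571},
    {"grip": 0.45,"x": 0,"y": 0,"z": 0,"rx": 0,"ry": 0,"rz": 0}
  ]
}}

```text
time_s: 35.52
position: [0.6028, -0.134, 0.056]
tool_rot: [[-0.734, 0.679, 0.002], [0.679, 0.734, -0.001], [-0.002, 0.001, -1.0]]
ft_force: [-0.6, 0.0, 0.2]
grip_width: 0.0234
```

```bash
python3 - <<'E'
from h import *
snap('wrist','w26.png');go([])
c=np.array(j2w(.097,-.067));p=env.observe()['position'][:2];print(np.linalg.norm(p-c),np.degrees(np.arctan2(*(p-c)[::-1]))-2.2)
E
```

```text
t 35.58 pos [ 0.6029 -0.1337  0.0558] yaw 47.38 F [ 0.2 -0.1  1. ] w 0.0233 q [-23.  39.  77.  -0.  63. -71.]
0.05436574690008699 -42.54340735420811
```

View pics/w26.png

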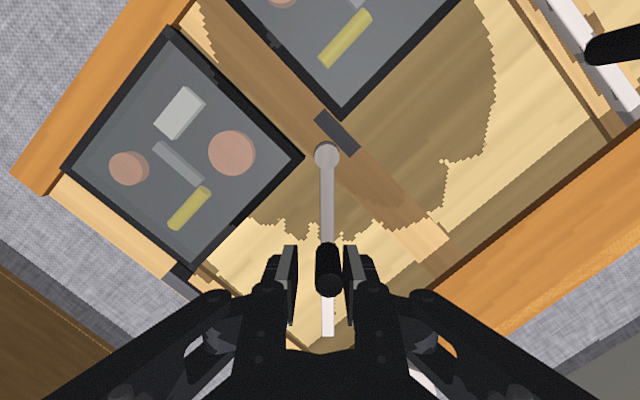

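Working: the peg stays caged. Continue to closed with a small overrun.

Emit:
{"api": "play_rows", "payload": {
  "commands": [
    {"grip": 0.45,"x": 0.0007,"y": -0.0086,"z": 0,"rx": 0,"ry": 0,"rz": 0.1571},
    {"grip": 0.45,"x": 0.0007,"y": -0.0086,"z": 0,"rx": 0,"ry": 0,"rz": 0.1571},
    {"grip": 0.45,"x": 0.0007,"y": -0.0086,"z": 0,"rx": 0,"ry": 0,"rz": 0.1571},
    {"grip": 0.45,"x": 0.0007,"y": -0.0086,"z": 0,"rx": 0,"ry": 0,"rz": 0.1571},
    {"grip": 0.45,"x": 0.0007,"y": -0.0086,"z": 0,"rx": 0,"ry": 0,"rz": 0.1571},
    {"grip": 0.45,"x": 0,"y": -0.003,"z": 0,"rx": 0,"ry": 0,"rz": 0},
    {"grip": 0.45,"x": 0,"y": 0,"z": 0,"rx": 0,"ry": 0,"rz": 0}
  ]
}}

```text
time_s: 36.45
position: [0.5633, -0.1511, 0.0555]
tool_rot: [[-0.044, 0.999, 0.005], [0.999, 0.044, -0.001], [-0.001, 0.005, -1.0]]
ft_force: [8.2, 1.0, -2.8]
grip_width: 0.0235
```

Emit:
{"api": "play_rows", "payload": {
  "commands": [
    {"grip": 0.45,"x": 0,"y": -0.002,"z": 0,"rx": 0,"ry": 0,"rz": 0},
    {"grip": 0.45,"x": 0,"y": 0,"z": 0,"rx": 0,"ry": 0,"rz": 0}
  ]
}}

```text
time_s: 36.7
position: [0.5629, -0.1511, 0.0556]
tool_rot: [[-0.044, 0.999, 0.009], [0.999, 0.044, -0.001], [-0.002, 0.009, -1.0]]
ft_force: [16.2, 2.4, -7.4]
grip_width: 0.0235
```

Emit:
{"api": "play_rows", "payload": {
  "commands": [
    {"grip": 0.45,"x": 0,"y": -0.002,"z": 0,"rx": 0,"ry": 0,"rz": 0},
    {"grip": 0.45,"x": 0,"y": 0,"z": 0,"rx": 0,"ry": 0,"rz": 0}
  ]
}}

```text
time_s: 36.95
position: [0.5626, -0.1512, 0.0556]
tool_rot: [[-0.044, 0.999, 0.013], [0.999, 0.044, -0.002], [-0.002, 0.013, -1.0]]
ft_force: [25.3, 4.5, -12.5]
grip_width: 0.0236
```

```bash
python3 - <<'E'
from h import *
snap('wrist','w27.png');go([])
c=np.array(j2w(.097,-.067));p=env.observe()['position'][:2];print(np.linalg.norm(p-c),np.degrees(np.arctan2(*(p-c)[::-1]))-2.2)
E
```

```text
t 37.0 pos [ 0.5626 -0.1512  0.0556] yaw 2.53 F [ 24.6   5.4 -12.4] w 0.0235 q [-27.  36.  84.   0.  59. -29.]
0.05264439350235708 -91.03537834671653
```

View pics/w27.png

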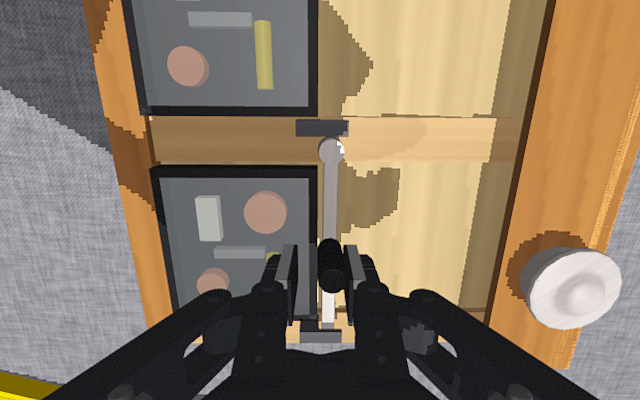

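Emit:
{"api": "play_rows", "payload": {
  "commands": [
    {"grip": 0.45,"x": 0,"y": 0.009,"z": 0,"rx": 0,"ry": 0,"rz": 0},
    {"grip": 0.45,"x": 0,"y": 0,"z": 0,"rx": 0,"ry": 0,"rz": 0},
    {"grip": 0.45,"x": 0,"y": 0,"z": -0.04,"rx": 0,"ry": 0,"rz": 0},
    {"grip": 0.45,"x": 0,"y": 0,"z": -0.04,"rx": 0,"ry": 0,"rz": 0},
    {"grip": 0.45,"x": 0,"y": 0,"z": 0,"rx": 0,"ry": 0,"rz": 0}
  ]
}}

```text
time_s: 37.62
position: [0.567, -0.1514, 0.1379]
tool_rot: [[-0.041, 0.999, 0.005], [0.999, 0.041, -0.003], [-0.003, 0.005, -1.0]]
ft_force: [0.0, -0.3, -0.8]
grip_width: 0.0235
```

```bash
python3 - <<'E'
from h import *
snap('wrist','w28.png')
go([(.613,.029,.135),(.613,.029,.1)],92.2)
E
```

```text
t 37.67 pos [ 0.5662 -0.151   0.1359] yaw 2.31 F [ 0.1  0.6 -0.2] w 0.0231 q [-26.  31.  78.  -0.  71. -29.]
turn [ 3.0000e-04  2.1000e-03 -1.5689e+00] in 10 [ 0.      0.0002 -0.1569]
to [0.613 0.029 0.135] shift [-0.0537  0.1781  0.0009] n 4 each [-0.0134  0.0445  0.0002]
to [0.613 0.029 0.1  ] shift [0.    0.    0.035] n 1 each [0.    0.    0.035]
```

View pics/w28.png

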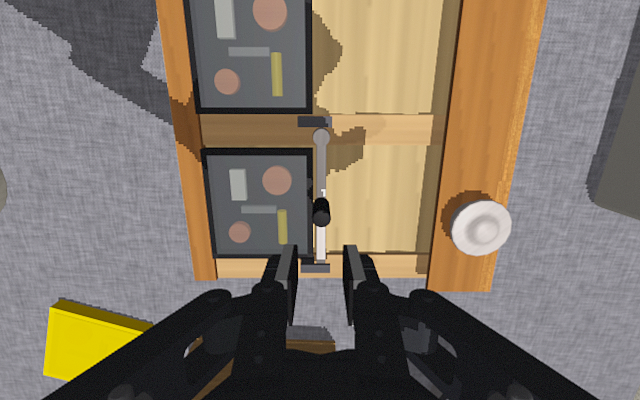

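Emit:
{"api": "play_rows", "payload": {
  "commands": [
    {"grip": 0.45,"x": 0,"y": 0,"z": 0,"rx": 0,"ry": 0,"rz": -0.1569},
    {"grip": 0.45,"x": 0,"y": 0,"z": 0,"rx": 0,"ry": 0,"rz": -0.1569},
    {"grip": 0.45,"x": 0,"y": 0,"z": 0,"rx": 0,"ry": 0,"rz": -0.1569},
    {"grip": 0.45,"x": 0,"y": 0,"z": 0,"rx": 0,"ry": 0,"rz": -0.1569},
    {"grip": 0.45,"x": 0,"y": 0,"z": 0,"rx": 0,"ry": 0,"rz": -0.1569},
    {"grip": 0.45,"x": 0,"y": 0,"z": 0,"rx": 0,"ry": 0,"rz": -0.1569},
    {"grip": 0.45,"x": 0,"y": 0,"z": 0,"rx": 0,"ry": 0,"rz": -0.1569},
    {"grip": 0.45,"x": 0,"y": 0,"z": 0,"rx": 0,"ry": 0,"rz": -0.1569},
    {"grip": 0.45,"x": 0,"y": 0,"z": 0,"rx": 0,"ry": 0,"rz": -0.1569},
    {"grip": 0.45,"x": 0,"y": 0,"z": 0,"rx": 0,"ry": 0,"rz": -0.1569}
  ]
}}

```text
time_s: 38.92
position: [0.5655, -0.1506, 0.1334]
tool_rot: [[-0.999, -0.043, -0.003], [-0.043, 0.999, 0.001], [0.003, 0.001, -1.0]]
ft_force: [-0.2, 0.4, 1.4]
grip_width: 0.0237
```

Emit:
{"api": "play_rows", "payload": {
  "commands": [
    {"grip": 0.45,"x": -0.0134,"y": 0.0445,"z": 0,"rx": 0,"ry": 0,"rz": 0},
    {"grip": 0.45,"x": -0.0134,"y": 0.0445,"z": 0,"rx": 0,"ry": 0,"rz": 0},
    {"grip": 0.45,"x": -0.0134,"y": 0.0445,"z": 0,"rx": 0,"ry": 0,"rz": 0},
    {"grip": 0.45,"x": -0.0134,"y": 0.0445,"z": 0,"rx": 0,"ry": 0,"rz": 0},
    {"grip": 0.45,"x": 0,"y": 0,"z": 0.035,"rx": 0,"ry": 0,"rz": 0},
    {"grip": 0.45,"x": 0,"y": 0,"z": 0,"rx": 0,"ry": 0,"rz": 0},
    {"grip": 0.45,"x": 0,"y": 0,"z": 0,"rx": 0,"ry": 0,"rz": 0}
  ]
}}

```text
time_s: 39.8
position: [0.6133, 0.0284, 0.1002]
tool_rot: [[-0.999, -0.036, -0.0], [-0.036, 0.999, -0.0], [0.0, -0.0, -1.0]]
ft_force: [-0.3, -0.2, -0.8]
grip_width: 0.0238
```

```bash
python3 - <<'E'
from h import *
snap('wrist','w29.png')
go([(.613,.0295,.0565)],92.2)
E
```

```text
t 39.85 pos [0.6136 0.0283 0.1007] yaw 92.08 F [0.7 0.7 0.2] w 0.0234 q [  -8.   36.   76.   -0.   69. -100.]
turn [-0.0003  0.001  -0.0022] in 1 [-0.0003  0.001  -0.0022]
to [0.613  0.0295 0.0565] shift [0.0005 0.0012 0.0442] n 1 each [0.0005 0.0012 0.0442]
```

View pics/w29.png

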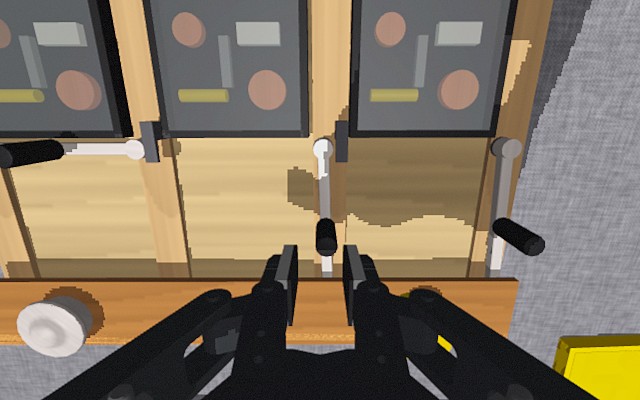

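Emit:
{"api": "play_rows", "payload": {
  "commands": [
    {"grip": 0.45,"x": 0,"y": 0.0017,"z": 0.022,"rx": 0,"ry": 0,"rz": 0},
    {"grip": 0.45,"x": 0,"y": 0,"z": 0.0225,"rx": 0,"ry": 0,"rz": 0},
    {"grip": 0.45,"x": 0,"y": 0,"z": 0,"rx": 0,"ry": 0,"rz": 0},
    {"grip": 0.45,"x": 0,"y": 0,"z": 0,"rx": 0,"ry": 0,"rz": 0}
  ]
}}

```text
time_s: 40.35
position: [0.6139, 0.0302, 0.0567]
tool_rot: [[-0.999, -0.036, 0.002], [-0.036, 0.999, -0.0], [-0.002, -0.0, -1.0]]
ft_force: [0.2, 0.2, -0.6]
grip_width: 0.0233
```

Emit:
{"api": "play_rows", "payload": {
  "commands": [
    {"grip": 0.45,"x": 0.0007,"y": -0.0086,"z": 0,"rx": 0,"ry": 0,"rz": 0.1571},
    {"grip": 0.45,"x": 0.0007,"y": -0.0086,"z": 0,"rx": 0,"ry": 0,"rz": 0.1571},
    {"grip": 0.45,"x": 0.0007,"y": -0.0086,"z": 0,"rx": 0,"ry": 0,"rz": 0.1571},
    {"grip": 0.45,"x": 0.0007,"y": -0.0086,"z": 0,"rx": 0,"ry": 0,"rz": 0.1571},
    {"grip": 0.45,"x": 0.0007,"y": -0.0086,"z": 0,"rx": 0,"ry": 0,"rz": 0.1571},
    {"grip": 0.45,"x": 0,"y": 0,"z": 0,"rx": 0,"ry": 0,"rz": 0}
  ]
}}

```text
time_s: 41.1
position: [0.5989, -0.0092, 0.0566]
tool_rot: [[-0.733, 0.68, 0.002], [0.68, 0.733, -0.0], [-0.002, 0.001, -1.0]]
ft_force: [0.6, -0.3, 0.1]
grip_width: 0.0235
```

Emit:
{"api": "play_rows", "payload": {
  "commands": [
    {"grip": 0.45,"x": 0.0007,"y": -0.0086,"z": 0,"rx": 0,"ry": 0,"rz": 0.1571},
    {"grip": 0.45,"x": 0.0007,"y": -0.0086,"z": 0,"rx": 0,"ry": 0,"rz": 0.1571},
    {"grip": 0.45,"x": 0.0007,"y": -0.0086,"z": 0,"rx": 0,"ry": 0,"rz": 0.1571},
    {"grip": 0.45,"x": 0.0007,"y": -0.0086,"z": 0,"rx": 0,"ry": 0,"rz": 0.1571},
    {"grip": 0.45,"x": 0.0007,"y": -0.0086,"z": 0,"rx": 0,"ry": 0,"rz": 0.1571},
    {"grip": 0.45,"x": 0,"y": -0.003,"z": 0,"rx": 0,"ry": 0,"rz": 0},
    {"grip": 0.45,"x": 0,"y": -0.001,"z": 0,"rx": 0,"ry": 0,"rz": 0},
    {"grip": 0.45,"x": 0,"y": 0,"z": 0,"rx": 0,"ry": 0,"rz": 0}
  ]
}}

```text
time_s: 42.1
position: [0.5585, -0.0264, 0.0562]
tool_rot: [[-0.043, 0.999, 0.006], [0.999, 0.043, -0.001], [-0.001, 0.006, -1.0]]
ft_force: [7.8, 1.4, -3.0]
grip_width: 0.0234
```

Emit:
{"api": "play_rows", "payload": {
  "commands": [
    {"grip": 0.45,"x": 0,"y": -0.002,"z": 0,"rx": 0,"ry": 0,"rz": 0},
    {"grip": 0.45,"x": 0,"y": -0.002,"z": 0,"rx": 0,"ry": 0,"rz": 0},
    {"grip": 0.45,"x": 0,"y": 0,"z": 0,"rx": 0,"ry": 0,"rz": 0}
  ]
}}

```text
time_s: 42.48
position: [0.5579, -0.0265, 0.0564]
tool_rot: [[-0.042, 0.999, 0.014], [0.999, 0.042, -0.001], [-0.001, 0.014, -1.0]]
ft_force: [23.7, 4.6, -11.8]
grip_width: 0.0233
```

Emit:
{"api": "play_rows", "payload": {
  "commands": [
    {"grip": 0.45,"x": 0,"y": 0.009,"z": 0,"rx": 0,"ry": 0,"rz": 0},
    {"grip": 0.45,"x": 0,"y": 0,"z": 0,"rx": 0,"ry": 0,"rz": 0},
    {"grip": 0.45,"x": 0,"y": 0,"z": -0.04,"rx": 0,"ry": 0,"rz": 0},
    {"grip": 0.45,"x": 0,"y": 0,"z": -0.04,"rx": 0,"ry": 0,"rz": 0},
    {"grip": 0.45,"x": 0,"y": 0,"z": 0,"rx": 0,"ry": 0,"rz": 0}
  ]
}}

```text
time_s: 43.1
position: [0.5619, -0.0264, 0.1382]
tool_rot: [[-0.039, 0.999, 0.005], [0.999, 0.039, -0.002], [-0.002, 0.005, -1.0]]
ft_force: [-0.6, 1.0, 0.0]
grip_width: 0.0236
```

```bash
python3 - <<'E'
from h import *
snap('wrist','w30.png')
go([(.609,.1535,.135),(.609,.1535,.1)],92.2)
E
```

```text
t 43.15 pos [ 0.561  -0.0262  0.1362] yaw 2.2 F [-0.5 -0.1 -1. ] w 0.0238 q [-15.  29.  82.  -0.  69. -17.]
turn [ 7.0000e-04  1.7000e-03 -1.5708e+00] in 10 [ 1.000e-04  2.000e-04 -1.571e-01]
to [0.609  0.1535 0.135 ] shift [-0.0548  0.1777  0.0012] n 4 each [-0.0137  0.0444  0.0003]
to [0.609  0.1535 0.1   ] shift [0.    0.    0.035] n 1 each [0.    0.    0.035]
```

View pics/w30.png

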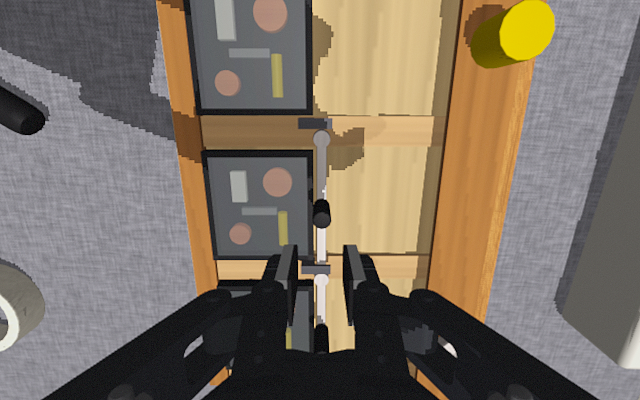

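Emit:
{"api": "play_rows", "payload": {
  "commands": [
    {"grip": 0.45,"x": 0,"y": 0,"z": 0,"rx": 0,"ry": 0,"rz": -0.1571},
    {"grip": 0.45,"x": 0,"y": 0,"z": 0,"rx": 0,"ry": 0,"rz": -0.1571},
    {"grip": 0.45,"x": 0,"y": 0,"z": 0,"rx": 0,"ry": 0,"rz": -0.1571},
    {"grip": 0.45,"x": 0,"y": 0,"z": 0,"rx": 0,"ry": 0,"rz": -0.1571},
    {"grip": 0.45,"x": 0,"y": 0,"z": 0,"rx": 0,"ry": 0,"rz": -0.1571},
    {"grip": 0.45,"x": 0,"y": 0,"z": 0,"rx": 0,"ry": 0,"rz": -0.1571},
    {"grip": 0.45,"x": 0,"y": 0,"z": 0,"rx": 0,"ry": 0,"rz": -0.1571},
    {"grip": 0.45,"x": 0,"y": 0,"z": 0,"rx": 0,"ry": 0,"rz": -0.1571},
    {"grip": 0.45,"x": 0,"y": 0,"z": 0,"rx": 0,"ry": 0,"rz": -0.1571},
    {"grip": 0.45,"x": 0,"y": 0,"z": 0,"rx": 0,"ry": 0,"rz": -0.1571}
  ]
}}

```text
time_s: 44.4
position: [0.5602, -0.026, 0.1338]
tool_rot: [[-0.999, -0.043, -0.003], [-0.043, 0.999, 0.001], [0.003, 0.001, -1.0]]
ft_force: [-0.4, -0.9, -0.7]
grip_width: 0.0241
```

Emit:
{"api": "play_rows", "payload": {
  "commands": [
    {"grip": 0.45,"x": -0.0137,"y": 0.0444,"z": 0,"rx": 0,"ry": 0,"rz": 0},
    {"grip": 0.45,"x": -0.0137,"y": 0.0444,"z": 0,"rx": 0,"ry": 0,"rz": 0},
    {"grip": 0.45,"x": -0.0137,"y": 0.0444,"z": 0,"rx": 0,"ry": 0,"rz": 0},
    {"grip": 0.45,"x": -0.0137,"y": 0.0444,"z": 0,"rx": 0,"ry": 0,"rz": 0},
    {"grip": 0.45,"x": 0,"y": 0,"z": 0.035,"rx": 0,"ry": 0,"rz": 0},
    {"grip": 0.45,"x": 0,"y": 0,"z": 0,"rx": 0,"ry": 0,"rz": 0},
    {"grip": 0.45,"x": 0,"y": 0,"z": 0,"rx": 0,"ry": 0,"rz": 0}
  ]
}}

```text
time_s: 45.28
position: [0.6094, 0.1529, 0.1006]
tool_rot: [[-0.999, -0.037, -0.0], [-0.037, 0.999, -0.0], [0.0, -0.0, -1.0]]
ft_force: [-0.9, 0.2, 0.0]
grip_width: 0.0237
```

```bash
python3 - <<'E'
from h import *
snap('wrist','w31.png')
go([(.609,.154,.0565)],92.2)
E
```

```text
t 45.33 pos [0.6097 0.1528 0.1012] yaw 92.08 F [ 0.2 -0.  -0.1] w 0.0236 q [  3.  37.  73.  -0.  70. -89.]
turn [-0.      0.0009 -0.0022] in 1 [-0.      0.0009 -0.0022]
to [0.609  0.154  0.0565] shift [0.0007 0.0012 0.0447] n 1 each [0.0007 0.0012 0.0447]
```

View pics/w31.png

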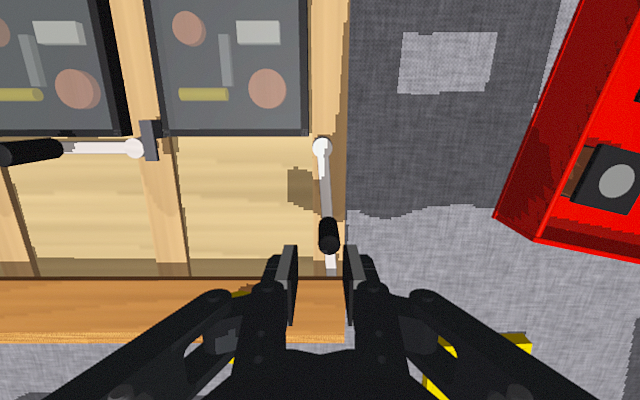

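Emit:
{"api": "play_rows", "payload": {
  "commands": [
    {"grip": 0.45,"x": 0,"y": 0.0028,"z": 0.022,"rx": 0,"ry": 0,"rz": 0},
    {"grip": 0.45,"x": 0,"y": 0,"z": 0.0225,"rx": 0,"ry": 0,"rz": 0},
    {"grip": 0.45,"x": 0,"y": 0,"z": 0,"rx": 0,"ry": 0,"rz": 0},
    {"grip": 0.45,"x": 0,"y": 0,"z": 0,"rx": 0,"ry": 0,"rz": 0}
  ]
}}

```text
time_s: 45.82
position: [0.61, 0.1559, 0.0573]
tool_rot: [[-0.999, -0.036, 0.002], [-0.036, 0.999, 0.0], [-0.002, 0.0, -1.0]]
ft_force: [-0.3, 0.0, 0.6]
grip_width: 0.0237
```

Emit:
{"api": "play_rows", "payload": {
  "commands": [
    {"grip": 0.45,"x": 0.0007,"y": -0.0086,"z": 0,"rx": 0,"ry": 0,"rz": 0.1571},
    {"grip": 0.45,"x": 0.0007,"y": -0.0086,"z": 0,"rx": 0,"ry": 0,"rz": 0.1571},
    {"grip": 0.45,"x": 0.0007,"y": -0.0086,"z": 0,"rx": 0,"ry": 0,"rz": 0.1571},
    {"grip": 0.45,"x": 0.0007,"y": -0.0086,"z": 0,"rx": 0,"ry": 0,"rz": 0.1571},
    {"grip": 0.45,"x": 0.0007,"y": -0.0086,"z": 0,"rx": 0,"ry": 0,"rz": 0.1571},
    {"grip": 0.45,"x": 0,"y": 0,"z": 0,"rx": 0,"ry": 0,"rz": 0}
  ]
}}

```text
time_s: 46.58
position: [0.595, 0.1163, 0.0572]
tool_rot: [[-0.733, 0.68, 0.002], [0.68, 0.733, -0.0], [-0.002, 0.001, -1.0]]
ft_force: [0.2, -0.5, 0.5]
grip_width: 0.0232
```

Emit:
{"api": "play_rows", "payload": {
  "commands": [
    {"grip": 0.45,"x": 0.0007,"y": -0.0086,"z": 0,"rx": 0,"ry": 0,"rz": 0.1571},
    {"grip": 0.45,"x": 0.0007,"y": -0.0086,"z": 0,"rx": 0,"ry": 0,"rz": 0.1571},
    {"grip": 0.45,"x": 0.0007,"y": -0.0086,"z": 0,"rx": 0,"ry": 0,"rz": 0.1571},
    {"grip": 0.45,"x": 0.0007,"y": -0.0086,"z": 0,"rx": 0,"ry": 0,"rz": 0.1571},
    {"grip": 0.45,"x": 0.0007,"y": -0.0086,"z": 0,"rx": 0,"ry": 0,"rz": 0.1571},
    {"grip": 0.45,"x": 0,"y": -0.003,"z": 0,"rx": 0,"ry": 0,"rz": 0},
    {"grip": 0.45,"x": 0,"y": -0.001,"z": 0,"rx": 0,"ry": 0,"rz": 0},
    {"grip": 0.45,"x": 0,"y": 0,"z": 0,"rx": 0,"ry": 0,"rz": 0}
  ]
}}

```text
time_s: 47.58
position: [0.5539, 0.0992, 0.0566]
tool_rot: [[-0.041, 0.999, 0.004], [0.999, 0.041, -0.0], [-0.0, 0.004, -1.0]]
ft_force: [4.4, 0.2, 1.2]
grip_width: 0.0234
```

Emit:
{"api": "play_rows", "payload": {
  "commands": [
    {"grip": 0.45,"x": 0,"y": -0.002,"z": 0,"rx": 0,"ry": 0,"rz": 0},
    {"grip": 0.45,"x": 0,"y": -0.002,"z": 0,"rx": 0,"ry": 0,"rz": 0},
    {"grip": 0.45,"x": 0,"y": 0,"z": 0,"rx": 0,"ry": 0,"rz": 0}
  ]
}}

```text
time_s: 47.95
position: [0.5532, 0.0992, 0.0569]
tool_rot: [[-0.04, 0.999, 0.012], [0.999, 0.04, 0.001], [0.0, 0.012, -1.0]]
ft_force: [19.6, 2.8, -7.5]
grip_width: 0.0234
```

```bash
python3 - <<'E'
from h import *
snap('wrist','w32.png');go([])
E
```

```text
t 48.0 pos [0.5532 0.0992 0.0569] yaw 2.31 F [19.4  2.2 -8.7] w 0.0237 q [-2. 34. 88.  0. 57. -4.]
```

View pics/w32.png

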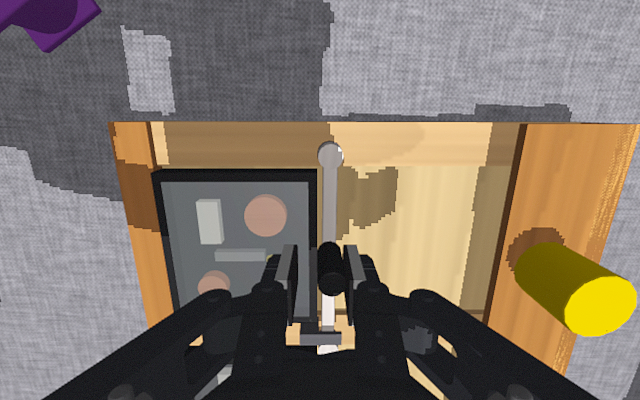

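Emit:
{"api": "play_rows", "payload": {
  "commands": [
    {"grip": 0.45,"x": 0,"y": 0.008,"z": 0,"rx": 0,"ry": 0,"rz": 0},
    {"grip": 0.45,"x": 0,"y": 0,"z": 0,"rx": 0,"ry": 0,"rz": 0},
    {"grip": 0.45,"x": 0,"y": 0,"z": -0.04,"rx": 0,"ry": 0,"rz": 0},
    {"grip": 0.45,"x": 0,"y": 0,"z": -0.05,"rx": 0,"ry": 0,"rz": 0},
    {"grip": 0.45,"x": 0,"y": 0,"z": -0.05,"rx": 0,"ry": 0,"rz": 0},
    {"grip": 0.45,"x": 0,"y": -0.03,"z": -0.03,"rx": 0,"ry": 0,"rz": 0},
    {"grip": 0.45,"x": 0.04,"y": -0.04,"z": 0,"rx": 0,"ry": 0,"rz": 0},
    {"grip": 0.45,"x": 0.04,"y": -0.04,"z": 0,"rx": 0,"ry": 0,"rz": 0},
    {"grip": 0.45,"x": 0.05,"y": -0.03,"z": 0,"rx": 0,"ry": 0,"rz": 0},
    {"grip": 0.45,"x": 0.05,"y": 0,"z": 0,"rx": 0,"ry": 0,"rz": 0},
    {"grip": 0.45,"x": 0.05,"y": 0,"z": 0,"rx": 0,"ry": 0,"rz": 0},
    {"grip": 0.45,"x": 0,"y": 0,"z": 0,"rx": 0,"ry": 0,"rz": 0}
  ]
}}

```text
time_s: 49.5
position: [0.4067, 0.3262, 0.2253]
tool_rot: [[-0.042, 0.999, -0.001], [0.999, 0.042, -0.0], [-0.0, -0.001, -1.0]]
ft_force: [-0.6, -0.4, -0.5]
grip_width: 0.0236
```

```bash
python3 - <<'E'
from h import *
im=snap('top','t33.png');c=im['color'][130:246,225:425]
cv2.imwrite('pics/crop33.png',cv2.resize(c,None,fx=4,fy=4,interpolation=cv2.INTER_CUBIC))
P=cloud(im);mods(P)
m=(P[...,2]>.05)&(P[...,2]<.07)&(P[...,0]>.5)&(P[...,0]<.645)&(P[...,1]>-.2)&(P[...,1]<.2)
n,l,st,ce=cv2.connectedComponentsWithStats(m.astype(np.uint8))
for k in range(1,n):
    if st[k,4]>8: print(st[k,4],w2j(P[l==k].mean(0)).round(4))
snap('scene','s33.png');go([])
E
```

```text
1 [(np.float64(0.0037), np.float64(0.1007)), (np.float64(0.0041), np.float64(0.1004)), (np.float64(0.0046), np.float64(0.1014))]
2 [(np.float64(0.004), np.float64(0.101)), (np.float64(0.0046), np.float64(0.0955)), (np.float64(0.0031), np.float64(0.1022))]
3 [(np.float64(0.0047), np.float64(0.1015)), (np.float64(0.003), np.float64(0.0963)), (np.float64(0.0032), np.float64(0.1026))]
25 [0.0977 0.0022]
28 [ 0.0978 -0.1205]
29 [0.0982 0.1256]
t 49.6 pos [0.4073 0.3238 0.2255] yaw 2.21 F [ 0.4 -0.2  0.6] w 0.0234 q [25. 20. 81. -0. 79. 23.]
```

View pics/crop33.png

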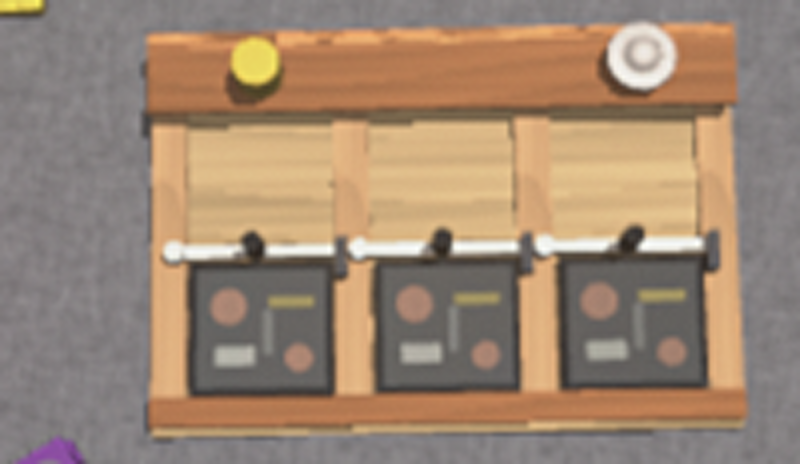

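View pics/t33.png

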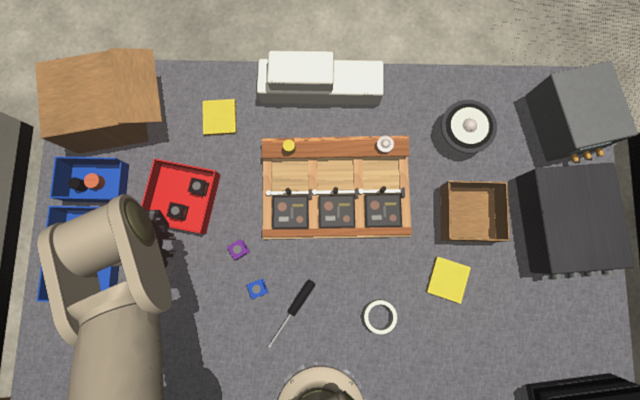

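View pics/s33.png

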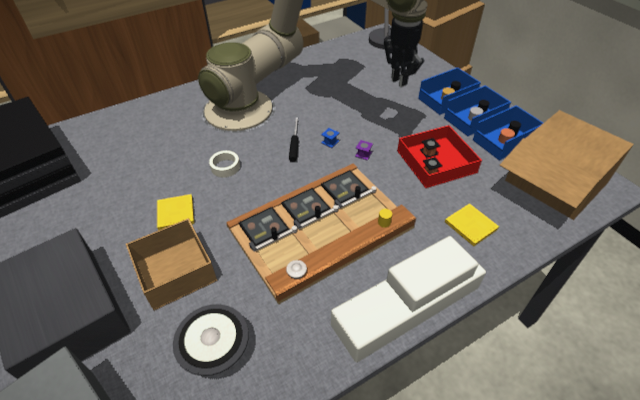

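```bash
python3 - <<'E'
from h import *
print(order.close_job())
E
```

```text
the job is handed in; nothing more can be done
None
```

The job is done and handed in at about 50 s of the 208 s limit.

- **Coils:** There were only two stray coils, in the left and middle lanes. Both are in the red bin. One of them shifted a little inside the bin after I placed it, but it is still inside.
- **Modules:** All three are drawn home. On each last pull the module stayed put while the fingertips slipped over it, and the final pictures show each front edge on the stop.
- **Locking bars:** All three were swung shut until I felt the stop (about 20–25 N). In the last top image the pegs sit within about 2 mm of the closed position, and the tips are in their catches.
- **Everything else:** The tweeter, capacitor, carton and look-alikes are where they were. The gripper was clear of everything when I handed in.

No final check failed. The only mismatch was that camera and jig positions differed by about 2–4 mm, which is roughly what the stated calibration allows.

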